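# Latch two plug-in modules into a cabinet rack

## Robot

A 6-joint arm with a two-finger parallel gripper is mounted at the origin on the work surface. World frame = base frame: x ahead of the robot, y to its left, z up, the work surface at z = 0. Lengths are in m, angles in rad, forces in N, time in s.
With the tool pointing down it reaches from about 0.375 to 0.9 m from the base axis. Payload 3.1 kg.
Tool frame: the origin (TCP) lies midway between the tips of the shut fingers; the grasp point (between the pads) lies 19 mm behind it (manip.grasp_offset is the distance from the TCP to the grasp point, in m); z points along the fingers, y is the line along which they close (so a half turn about z gives the same grasp; the last joint's range is limited). The gripper opens to 85 mm and grips with 20 to 120 N. Pads are 22 mm wide; open, the fingers measure 114 mm over their backs; the gripper's body (76 mm by 85 mm) begins 54 mm behind the grasp point. The pads swing forward as they close: fully open they stand 13 mm farther back than shut.
Start: joints at [-1.282, 0.527, 1.433, -0, 1.181, -0.178], TCP at [0.281, -0.558, 0.231] pointing down, gripper open.
Joint ranges: [-3.08, 3.08], [-0.75, 2.2], [0.22, 2.44], [-1.43, 4.57], [0, 2.65], [-2.85, 2.85]. Speed limits (rad/s): [2.79, 2.79, 3.14, 3.14, 3.14, 3.14].

## Interface

Orientations are given as a unit quaternion [x, y, z, w].
In Python, from station import sensors, cams, order, manip gives the robot as it stands.
- The arm moves only by the tool move_arm, never from a script. Its argument "targets" is a list of rows, each an object of numbers: "dx", "dy", "dz": the shift along the world's x, y, z normalised to -1 to 1, where 1 is 25 mm; "rx", "ry", "rz": the turn, a rotation vector about the world's x, y, z normalised to -1 to 1, where 1 is 30 degrees. A call has exactly 10 rows; each row shifts and turns the commanded pose from where the row before left it; what a row does not reach is not made up. A row lasts 1/8 s, in which the tool goes at most 62.5 mm and 10.7 degrees, less where a joint would pass 70% of its speed; a pose out of reach is approached as far as the arm can. A call with a number of a shift or a turn outside -1 to 1 is refused whole. A call with a gripper value outside its range is refused whole. "claw" is the opening in per cent of the stroke, from 0 (shut) to 100 (fully open), set as the call begins (left out, the last holds). The fingers move at their own pace and stop on an object; "newtons" is the grip in N (left out, the last holds). Time passes only in rows, so rows that do not move let the fingers close, or fill a call up. It gives the time, the measured TCP pose, the force, the opening and the grip force at its end, in the units of the state.
- sensors.sense(): the state, without advancing time (a new reading comes with each control period).
- cams.snapshot(name): name is "scene" or "top" or "wrist"; returns the picture (400x640x3 uint8, red, green, blue); there is no depth.
- cams.camera_model(name): a dict with "fx", "fy", "cx", "cy" (pixels), "extrinsics" (4x4, takes a point from world to camera coordinates). Camera axes: x right, y down, z forward; pixel columns grow to the right and rows downward; lengths in m; the calibration is good to about 2 mm. A picture is of the moment at which its call begins: read the wrist's pose just before it. camera_model takes no time and is no camera call; for the wrist camera it gives the pose at the moment of the call.
- order.sign_off(): hands the job in; it is judged then, once.
The state is a dict: "t": time; "q": joint angles; "qd": joint speeds; "tau": joint torques, N m; "tcp_pos": TCP position; "tool_rot": TCP orientation; "force": force on the tool from outside, world axes, zero at the start; "ft_torque": the same for the moment, N m; "finger_gap": opening from 0.0 (shut) to 1.0 (fully open); "gripper_force": force on a finger pad.
Only numpy, scipy, OpenCV 4.12 (cv2) and the standard library are available. Lean on these libraries where they do the work, as an engineer would, in place of code of your own. Each camera call takes 0.05 s, during which the arm holds its last target. There are 200 camera calls.

## Task

Load the two loose white modules into the two free bays of the rack, one in each, nose (the end nearer the thumb bar) first: one waits on its sill already, the other lies on the bench. Keep each module's top down as you slide it, so that it presses the sprung latch open, and slide it fully home until the latch snaps up again behind it. Leave the module that is already loaded, and the other things on the bench, where they are.

Things in the scene. Friction and masses are not known exactly. Their poses are not given: they have to be found in the camera images.
- mod_sill_c (a point): Module waiting on the sill of bay 1: white box 90 long (x), 56 wide (y), 34 high, about 0.25 kg, with a thumb bar across its flat top. The end nearer the bar is the nose (+x), which goes in first. This point: its centre, 17 above its underside; z up. Sizes in mm throughout.
- mod_bench_c (a point): Module lying on the bench, left of the rack; same make, point and axes as the one on the sill: 90 x 56 x 34, nose at +x. No loose thing stands within 30 of it.
- mod_in_c (a point): Module of the same make already loaded in bay 0; leave it. Point at its centre.
- mod_sill_bar (a point): Middle of the top of the thumb bar of the module on the sill. The bar is 10 high, 10 thick along x (13 to 23 noseward of the module's centre), 40 wide; this point is 44 above the module's underside. The module's top (34 high) is flat and free from the bar to the tail: room to press down there and push the bar.
- mod_bench_bar (a point): The same point on the module lying on the bench.
- bay1_mouth (a point): Bay 1, free, a module waits on its sill. Point on the bay's centre line and floor (floor 20 above the bench) at the latch's upright inner face, where the slot begins; x into the slot, z up. Sill: floor from x = -135 to 0 between guides 10 high and 68 apart, narrowing from x = -40 to about 60 at x = 0. A module fits on the sill flat with its centre at x = -88 to -66.
- bay2_mouth (a point): Bay 2, free, sill empty; same make, point and axes as bay 1. Slot: walls 60 apart from x = 0, end stop at x = 94; two lips overlap the module's long edges by 6, undersides 36 above the floor (about 40 at their entry), tops at most 58, 44 clear between them for fingers on the centre line. Home: module centre at x = 45 to 49, latch up behind its tail.
- bay0_mouth (a point): Bay 0, loaded; same make, point and axes. The bays stand parallel, 106 apart, in any order.
- latch1 (a joint): Latch of bay 1: 0 = up, about 0.009 m = flush with the floor; sprung up with 4 to 6 N. Black tooth in the floor, 30 wide, x = -18 to 0, ramped to the sill, up 9 proud. A module that is merely pushed rides up on it and its nose (9 too high) butts on the lips; held down on its top close behind the bar while pushed, it presses the latch flush and passes.
- latch2 (a joint): Latch of bay 2, the same. Bays and latches are of slippery plastic (friction about 0.25).
- breaker: Bystander: narrow white circuit breaker standing on the bench, 82 x 18 x 76 high (mm). Origin at its underside.
- switch: Bystander: flat white rocker-switch plate, 81 x 81 x 14 high (mm). Origin at its underside.
- outlet: Bystander: round white socket outlet insert on a square steel frame with a blue lower part, 71 x 71 x 46 high (mm). Origin at its underside.
- flushbox: Bystander: round blue open flush-mount box, 68 across, 47 high (mm). Origin at its underside.
- coupling: Bystander: white conduit coupling, a short tube standing on end, 29 across, 60 high (mm). Origin at its underside.
- driver: Bystander: screwdriver, 200 long, lying on the bench (mm).
- mod_sill: The module of mod_sill_c, origin at the centre of its underside.
- mod_bench: The module of mod_bench_c, origin at the centre of its underside.

How it is judged:
On the way, in this order (a step that is already met when the one before it is completed fails the run):
1. a free bay's latch is pressed down (value of joint any of latch1, latch2 above 0.005 m), for 0.1 s.
2. one module is home in a free bay with the latch up behind it (((x of mod_sill_c in the frame of bay1_mouth between 0.044 and 0.051 m and y of mod_sill_c in the frame of bay1_mouth between -0.004 and 0.004 m and z of mod_sill_c in the frame of bay1_mouth between 0.0145 and 0.0195 m and x of mod_sill_bar in the frame of bay1_mouth above 0.055 m and value of joint latch1 below 0.0015 m) or (x of mod_sill_c in the frame of bay2_mouth between 0.044 and 0.051 m and y of mod_sill_c in the frame of bay2_mouth between -0.004 and 0.004 m and z of mod_sill_c in the frame of bay2_mouth between 0.0145 and 0.0195 m and x of mod_sill_bar in the frame of bay2_mouth above 0.055 m and value of joint latch2 below 0.0015 m) or (x of mod_bench_c in the frame of bay1_mouth between 0.044 and 0.051 m and y of mod_bench_c in the frame of bay1_mouth between -0.004 and 0.004 m and z of mod_bench_c in the frame of bay1_mouth between 0.0145 and 0.0195 m and x of mod_bench_bar in the frame of bay1_mouth above 0.055 m and value of joint latch1 below 0.0015 m) or (x of mod_bench_c in the frame of bay2_mouth between 0.044 and 0.051 m and y of mod_bench_c in the frame of bay2_mouth between -0.004 and 0.004 m and z of mod_bench_c in the frame of bay2_mouth between 0.0145 and 0.0195 m and x of mod_bench_bar in the frame of bay2_mouth above 0.055 m and value of joint latch2 below 0.0015 m))), for 0.2 s.
At the end, for the whole second after the job is handed in: One of the two modules in each of the two free bays, nose first and lying flat on the bay floor (centre 44 to 51 mm beyond the latch's inner face, within 4 mm of the centre line, height within 2.5 mm), both latches up to within 1.5 mm, modules at rest ((((x of mod_sill_c in the frame of bay1_mouth between 0.044 and 0.051 m and y of mod_sill_c in the frame of bay1_mouth between -0.004 and 0.004 m and z of mod_sill_c in the frame of bay1_mouth between 0.0145 and 0.0195 m and x of mod_sill_bar in the frame of bay1_mouth above 0.055 m and value of joint latch1 below 0.0015 m) and (x of mod_bench_c in the frame of bay2_mouth between 0.044 and 0.051 m and y of mod_bench_c in the frame of bay2_mouth between -0.004 and 0.004 m and z of mod_bench_c in the frame of bay2_mouth between 0.0145 and 0.0195 m and x of mod_bench_bar in the frame of bay2_mouth above 0.055 m and value of joint latch2 below 0.0015 m)) or ((x of mod_sill_c in the frame of bay2_mouth between 0.044 and 0.051 m and y of mod_sill_c in the frame of bay2_mouth between -0.004 and 0.004 m and z of mod_sill_c in the frame of bay2_mouth between 0.0145 and 0.0195 m and x of mod_sill_bar in the frame of bay2_mouth above 0.055 m and value of joint latch2 below 0.0015 m) and (x of mod_bench_c in the frame of bay1_mouth between 0.044 and 0.051 m and y of mod_bench_c in the frame of bay1_mouth between -0.004 and 0.004 m and z of mod_bench_c in the frame of bay1_mouth between 0.0145 and 0.0195 m and x of mod_bench_bar in the frame of bay1_mouth above 0.055 m and value of joint latch1 below 0.0015 m))) and linear speed of each of mod_sill, mod_bench below 0.02 m/s); the robot touches nothing.
It fails at once if the module already loaded is moved by more than 8 mm (distance of mod_in_c from where it was at the start of the episode above 0.008 m).
It fails at once if another thing on the bench is moved by more than 25 mm (distance of any of breaker, switch, outlet, flushbox, coupling, driver from where it was at the start of the episode above 0.025 m).
It also fails if it takes over 70 s, if anything falls off the work surface, if the arm or the gripper's body presses on something with over 40 N, if the wrist force passes 120 N, or if a joint passes its speed limit or range.

## Working session

There is one attempt and no reset: what is moved stays moved. The work goes in short steps, Python scripts to look and compute and a tool call to move; the robot and the scene stay as the last step left them, time stands still between calls to the robot, and variables do not carry over. Pictures are saved under pics/ and viewed, at most 10 in all, crops included, and the job is handed in when it is done.

Besides the shell and the picture viewer there is one more tool, called as name(argument=value, ...) on one line, values as JSON. move_arm: Moves the arm, as the interface text tells. Scaled input: -1 to 1 covers 25 mm each way for a shift and 30 degrees each way for a turn. Its arguments: {"type":"object","properties":{"targets":{"type":"array"},"claw":{"type":"number"},"newtons":{"type":"number"}},"required":["targets"]}

```bash
ls; mkdir -p pics; cat > h.py <<'E'
import numpy as np, cv2
from station import sensors, cams, order, manip
def snap(n,f):
    m=cams.camera_model(n); im=cams.snapshot(n); cv2.imwrite('pics/'+f+'.png',im[:,:,::-1]); np.save('pics/'+f+'.npy',np.array([m['fx'],m['fy'],m['cx'],m['cy'],*np.array(m['extrinsics']).ravel()])); return im
def cam(f):
    a=np.load('pics/'+f+'.npy'); return a[:4],a[4:].reshape(4,4)
def ray(f,uv):
    k,T=cam(f); uv=np.atleast_2d(uv).astype(float)
    d=np.c_[(uv[:,0]-k[2])/k[0],(uv[:,1]-k[3])/k[1],np.ones(len(uv))]@T[:3,:3]
    return -T[:3,:3].T@T[:3,3],d
def onz(f,uv,z):
    c,d=ray(f,uv); return c+d*((z-c[2])/d[:,2])[:,None]
def tri(fs,uvs):
    A=np.zeros((3,3));b=np.zeros(3)
    L=[]
    for f,uv in zip(fs,uvs):
        c,d=ray(f,uv);d=d[0]/np.linalg.norm(d[0]);P=np.eye(3)-np.outer(d,d);A+=P;b+=P@c;L.append((c,P))
    x=np.linalg.solve(A,b); return x,[np.linalg.norm(P@(x-c)) for c,P in L]
def proj(f,p):
    k,T=cam(f); q=np.atleast_2d(p)@T[:3,:3].T+T[:3,3]; return np.c_[q[:,0]/q[:,2]*k[0]+k[2],q[:,1]/q[:,2]*k[1]+k[3]]
E
python3 - <<'E'
from h import *
for n in ['scene','top']: snap(n,n+'0')
for n in ['scene','top']:
    k,T=cam(n+'0'); print(n,k,-T[:3,:3].T@T[:3,3],T[:3,:3].round(2).tolist())
print(sensors.sense(),manip.grasp_offset)
E
```

```text
pics
scene [390.98519286 390.98519286 320.32834535 199.00711348] [1.11242611 0.71606951 0.67638772] [[-0.81, 0.59, 0.01], [0.32, 0.44, -0.84], [-0.5, -0.68, -0.55]]
top [466.58549371 466.58549371 313.91734221 205.06868517] [ 4.29777636e-01 -1.37211919e-03  1.40877255e+00] [[0.01, -1.0, 0.01], [-0.99, -0.01, -0.11], [0.11, -0.01, -0.99]]
{'t': 0.1, 'q': array([-1.28249287e+00,  5.28366010e-01,  1.43373736e+00, -2.84725445e-05,
        1.18140984e+00, -1.78512333e-01]), 'qd': array([ 0.00023762, -0.00010186, -0.0022093 ,  0.0006257 ,  0.00026513,
        0.00038136]), 'tau': array([-7.53248678e-04, -4.43306959e+01, -1.78585786e+01, -2.26548000e-04,
        3.91772075e-03, -1.81081373e-05]), 'tcp_pos': array([ 0.28110946, -0.55751202,  0.2304476 ]), 'tool_rot': array([ 9.72882118e-01,  2.31299509e-01, -6.58340458e-05, -9.58108559e-04]), 'force': array([ 0.40267133,  0.34326442, -0.84902292]), 'ft_torque': array([ 0.00193046, -0.0786545 ,  0.00822374]), 'gripper_force': 0.0, 'finger_gap': 0.9969778395182979} 0.0187
```

View pics/top0.png

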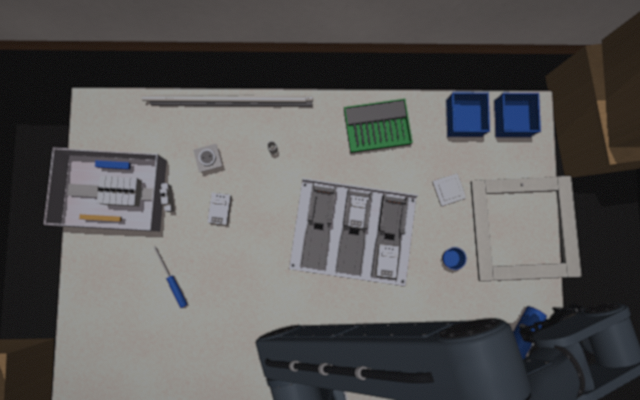

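View pics/scene0.png

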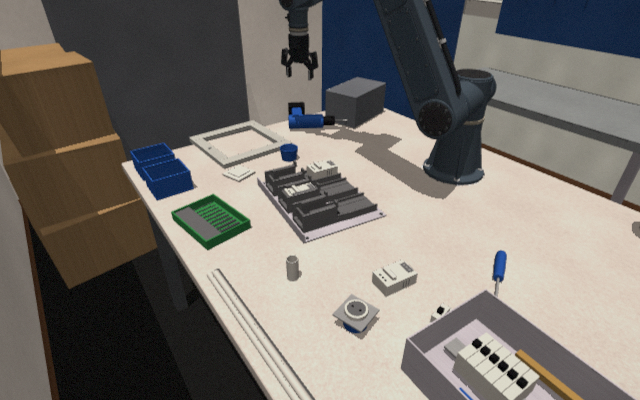

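The top view shows the rack at (295-415, 180-285): its left bay is empty (bay 2), the middle one loaded (bay 0), and the right one has the module on its sill (388,260). The bench module is at (219,208). The scene view agrees, with the slots facing away from the robot (+x).

```bash
python3 - <<'E'
from h import *
for nm,uv,z in [('bench',(219,208),.034),('sill',(388,260),.054),('loaded',(356,212),.054),('b2latch',(319,225),.02),('b0latch',(350,229),.02),('b1latch',(386,237),.02)]: print(nm,onz('top0',uv,z).round(3))
for nm,z,uvs in [('rack corners',0.0,[(304,181),(415,196),(292,266),(403,284)])]: print(nm,onz('top0',uvs,z).round(3).tolist())
m=cams.camera_model('wrist'); T=np.array(m['extrinsics']); s=sensors.sense()
from scipy.spatial.transform import Rotation as R
Rt=R.from_quat(s['tool_rot']).as_matrix(); c=-T[:3,:3].T@T[:3,3]
print('cam in tool',Rt.T@(c-s['tcp_pos']),'\n',(T[:3,:3]@Rt).round(3),m['fx'],m['cx'],m['cy'],'\nRt',Rt.round(3))
E
```

```text
bench [[0.572 0.272 0.034]]
sill [[ 0.423 -0.224  0.054]]
loaded [[ 0.561 -0.132  0.054]]
b2latch [[ 0.525 -0.025  0.02 ]]
b0latch [[ 0.513 -0.117  0.02 ]]
b1latch [[ 0.49  -0.224  0.02 ]]
rack corners [[0.66, 0.022, 0.0], [0.617, -0.317, 0.0], [0.403, 0.055, 0.0], [0.351, -0.277, 0.0]]
cam in tool [ 0.07581193  0.000301   -0.14269667] 
 [[-0.001  1.    -0.   ]
 [-0.956 -0.001 -0.293]
 [-0.293  0.     0.956]] 287.11672656341636 320.22934139023545 201.43971678694388 
Rt [[ 0.893  0.45  -0.001]
 [ 0.45  -0.893  0.002]
 [ 0.    -0.002 -1.   ]]
```

move_arm(targets=[{"dx":0.7,"dy":1,"dz":0.3,"rz":0.184},{"dx":0.7,"dy":1,"dz":0.3,"rz":0.184},{"dx":0.7,"dy":1,"dz":0.3,"rz":0.184},{"dx":0.7,"dy":1,"dz":0.3,"rz":0.184},{"dx":0.7,"dy":1,"dz":0.3,"rz":0.184},{"dx":0.7,"dy":1,"dz":0.3,"rz":0.184},{"dx":0.7,"dy":1,"dz":0.3,"rz":0.184},{"dx":0.7,"dy":1,"dz":0.3,"rz":0.184},{"dx":0.7,"dy":1,"dz":0.3,"rz":0.184},{"dx":0.7,"dy":1,"dz":0.3,"rz":0.184}], claw=40, newtons=60)

```text
schema error: expected keys dx, dy, dz, rx, ry, rz
```

move_arm(targets=[{"dy":1},{"dy":1},{"dy":1},{"dy":1},{"dy":0.5},{},{},{},{},{}])

```text
schema error: expected keys dx, dy, dz, rx, ry, rz
```

```bash
python3 - <<'E'
from h import *
snap('wrist','w1'); s=sensors.sense(); print(s['tcp_pos'],s['q'].round(3),s['qd'].round(3))
E
```

```text
[ 0.2811537  -0.55758647  0.23056139] [-1.282  0.528  1.434  0.     1.181 -0.179] [-0.002 -0.003 -0.004 -0.001 -0.001 -0.001]
```

View pics/w1.png

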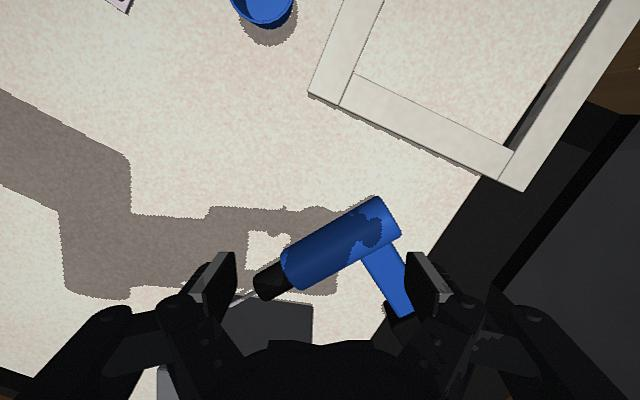

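All six keys are needed in each row. The wrist view shows the fingers at the bottom, with image up = tool +x. The arm has not moved.

move_arm(targets=[{"dx":0.7,"dy":1,"dz":0.3,"rx":0,"ry":0,"rz":0.184},{"dx":0.7,"dy":1,"dz":0.3,"rx":0,"ry":0,"rz":0.184},{"dx":0.7,"dy":1,"dz":0.3,"rx":0,"ry":0,"rz":0.184},{"dx":0.7,"dy":1,"dz":0.3,"rx":0,"ry":0,"rz":0.184},{"dx":0.7,"dy":1,"dz":0.3,"rx":0,"ry":0,"rz":0.184},{"dx":0.7,"dy":1,"dz":0.3,"rx":0,"ry":0,"rz":0.184},{"dx":0.7,"dy":1,"dz":0.3,"rx":0,"ry":0,"rz":0.184},{"dx":0.7,"dy":1,"dz":0.3,"rx":0,"ry":0,"rz":0.184},{"dx":0.7,"dy":1,"dz":0.3,"rx":0,"ry":0,"rz":0.184},{"dx":0.7,"dy":1,"dz":0.3,"rx":0,"ry":0,"rz":0.184}], claw=40, newtons=60)

```text
t: 1.4
tcp_pos: [0.4566, -0.307, 0.3063]
tool_rot: [0.754, 0.657, -0.0, -0.0]
force: [-0.2, -0.3, -0.1]
finger_gap: 0.399
gripper_force: 0.0
```

```bash
python3 - <<'E'
from h import *
snap('wrist','w1'); s=sensors.sense(); print(s['t'],s['tcp_pos'],s['q'].round(3),s['qd'].round(3),s['finger_gap'])
E
```

```text
1.45 [ 0.4586848  -0.30415462  0.30736944] [-0.79   0.343  1.525  0.004  1.273 -0.659] [-0.04   0.003  0.008 -0.033 -0.024  0.06 ] 0.4006553822167223
```

View pics/w1.png

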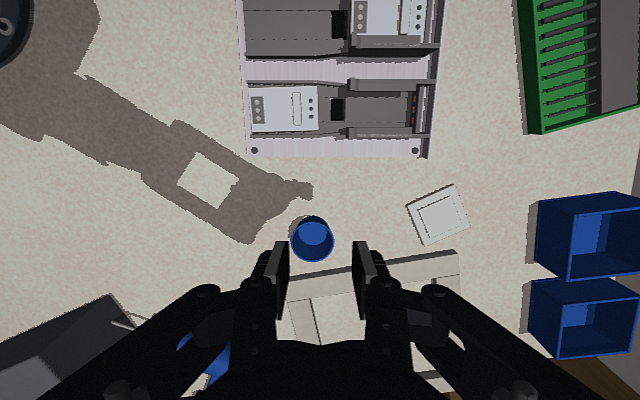

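The picture shows bay 1 with the sill module at (283,108), its bar at (297,108) and the latch at (337,108). Parts of the loaded module are at the top. I'm shifting 125 mm in y for the second view.

move_arm(targets=[{"dx":0,"dy":1,"dz":0,"rx":0,"ry":0,"rz":0},{"dx":0,"dy":1,"dz":0,"rx":0,"ry":0,"rz":0},{"dx":0,"dy":1,"dz":0,"rx":0,"ry":0,"rz":0},{"dx":0,"dy":1,"dz":0,"rx":0,"ry":0,"rz":0},{"dx":0,"dy":1,"dz":0,"rx":0,"ry":0,"rz":0},{"dx":0,"dy":0,"dz":0,"rx":0,"ry":0,"rz":0},{"dx":0,"dy":0,"dz":0,"rx":0,"ry":0,"rz":0},{"dx":0,"dy":0,"dz":0,"rx":0,"ry":0,"rz":0},{"dx":0,"dy":0,"dz":0,"rx":0,"ry":0,"rz":0},{"dx":0,"dy":0,"dz":0,"rx":0,"ry":0,"rz":0}])

```text
t: 2.7
tcp_pos: [0.4563, -0.1836, 0.3062]
tool_rot: [0.755, 0.655, -0.0, -0.0]
force: [0.5, -0.2, 0.0]
finger_gap: 0.4
gripper_force: 0.0
```

```bash
python3 - <<'E'
from h import *
im=snap('wrist','w2'); s=sensors.sense(); print(s['t'],s['tcp_pos'],s['q'].round(3),s['qd'].round(3))
a=cv2.imread('pics/w1.png')[0:165,225:455]; b=im[:,:,::-1][0:260,225:455]
o=np.zeros((590,800,3),np.uint8)
b=cv2.resize(b,None,fx=2.25,fy=2.25,interpolation=cv2.INTER_CUBIC); o[:b.shape[0],:b.shape[1]]=b
cv2.imwrite('pics/w2c.png',o[:585,:520])
cv2.imwrite('pics/w1c.png',cv2.resize(a,None,fx=3.4,fy=3.4,interpolation=cv2.INTER_CUBIC))
E
```

```text
2.75 [ 0.45625735 -0.18343167  0.30619655] [-0.61   0.257  1.66  -0.     1.225 -0.469] [ 0.003 -0.001  0.001 -0.001 -0.002  0.001]
```

View pics/w2c.png

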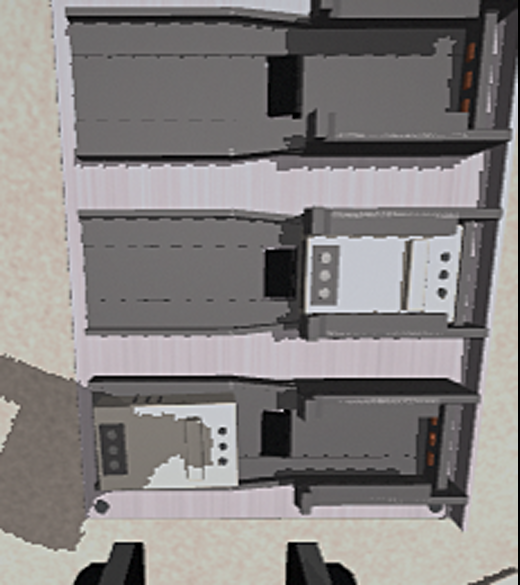

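w2 (crop scale 2.25, offset 225,0) shows all three latches as black patches, at roughly crop (285,85), (280,272) and (276,433). The sill module is partly shaded at crop (95-238, 402-488), and bay 2 at the top is empty. Next: measure the latches and the module with masks.

```bash
cat >> h.py <<'E'
def comps(f,fn,x0,y0,x1,y1,amin,amax):
    im=cv2.imread('pics/'+f+'.png').astype(int); m=np.zeros(im.shape[:2],np.uint8)
    m[y0:y1,x0:x1]=fn(im)[y0:y1,x0:x1].astype(np.uint8)
    out=[]
    for c in cv2.findContours(m,cv2.RETR_EXTERNAL,cv2.CHAIN_APPROX_NONE)[0]:
        a=cv2.contourArea(c)
        if amin<a<amax: out.append((a,c))
    return out
E
python3 - <<'E'
from h import *
for f,y1 in [('w1',160),('w2',235)]:
    print(f)
    for a,c in comps(f,lambda i:i.max(2)<22,310,0,380,y1,60,900):
        r=cv2.minAreaRect(c); print(' blk',a,np.round(cv2.boxPoints(r),1).tolist(),np.round(r[1],1))
    for a,c in comps(f,lambda i:(i.min(2)>150)&(i.max(2)-i.min(2)<12),235,0,435,y1,400,6000):
        r=cv2.minAreaRect(c); print(' wht',a,np.round(cv2.boxPoints(r),1).tolist(),np.round(r[1],1))
im=cv2.imread('pics/w1.png'); print(im[108,245:340].tolist()[::3])
E
```

```text
w1
 blk 220.0 [[331.0, 99.0], [342.0, 99.0], [342.0, 120.0], [331.0, 120.0]] [21. 11.]
 blk 328.0 [[330.8999938964844, 10.5], [345.70001220703125, 9.800000190734863], [347.0, 38.900001525878906], [332.1000061035156, 39.5]] [29.1 14.9]
 wht 748.5 [[399.29998779296875, 39.099998474121094], [403.0, -2.0999999046325684], [426.5, 0.0], [422.70001220703125, 41.20000076293945]] [23.5 41.4]
 wht 1029.0 [[355.0, 0.0], [399.0, 0.0], [399.0, 34.0], [355.0, 34.0]] [34. 44.]
w2
 blk 191.0 [[341.0, 201.6999969482422], [342.1000061035156, 181.39999389648438], [353.5, 182.0], [352.3999938964844, 202.39999389648438]] [11.4 20.4]
 blk 214.5 [[343.0, 111.0], [355.0, 111.0], [355.0, 131.0], [343.0, 131.0]] [20. 12.]
 blk 293.0 [[344.0, 25.0], [357.0, 25.0], [357.0, 52.0], [344.0, 52.0]] [27. 13.]
 wht 1216.0 [[260.79998779296875, 217.10000610351562], [421.8999938964844, 215.0], [422.1000061035156, 231.89999389648438], [261.0, 234.0]] [ 16.9 161.1]
 wht 696.5 [[284.8999938964844, 180.5], [329.0, 179.0], [330.29998779296875, 215.39999389648438], [286.20001220703125, 217.0]] [36.5 44.1]
 wht 902.5 [[361.0, 105.0], [404.0, 105.0], [404.0, 138.0], [361.0, 138.0]] [33. 43.]
 wht 627.5 [[404.79998779296875, 139.89999389648438], [409.5, 97.9000015258789], [430.3999938964844, 100.30000305175781], [425.79998779296875, 142.1999969482422]] [21.1 42.2]
[[184, 177, 184], [179, 174, 181], [162, 157, 156], [98, 97, 101], [166, 167, 171], [100, 99, 101], [131, 127, 127], [193, 187, 184], [192, 186, 183], [191, 185, 182], [193, 186, 184], [193, 186, 184], [193, 186, 184], [193, 186, 184], [193, 187, 185], [194, 187, 185], [140, 145, 151], [193, 185, 184], [191, 186, 185], [201, 192, 190], [193, 186, 183], [186, 179, 177], [62, 60, 59], [199, 192, 190], [172, 175, 173], [106, 105, 107], [104, 104, 106], [103, 103, 106], [109, 108, 112], [13, 12, 13], [15, 14, 13], [12, 13, 13]]
```

View pics/w1c.png

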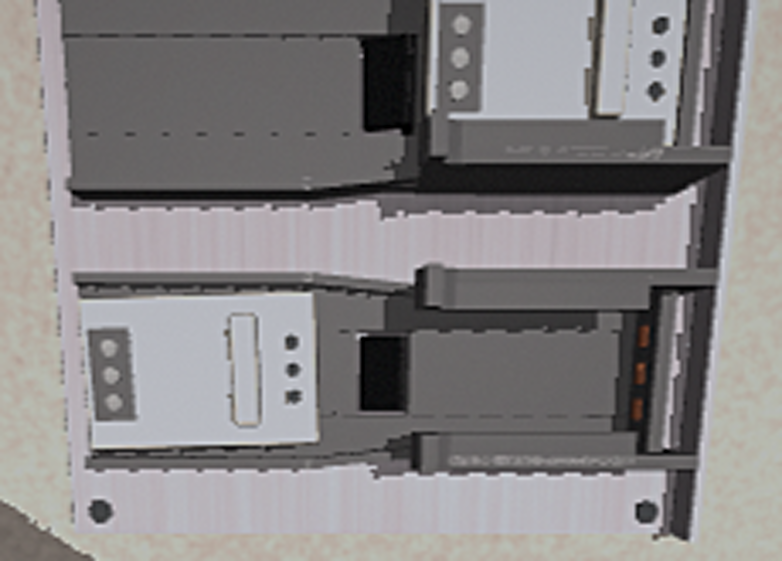

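w1c (scale 3.4, offset 225,0): sill module corners at crop (80,298), (315,291), (318,440), (92,447); bar centre (245,369); middle nose dot (291.5,370); latch 1 black at (360-405, 335-412).

```bash
python3 - <<'E'
from h import *
t=lambda a,b:(lambda r:(r[0].round(4),np.round(r[1],4)))(tri(['w1','w2'],[a,b]))
# dark dot centroids on sill module
def dots(f,x0,y0,x1,y1):
    r=[]
    for a,c in comps(f,lambda i:i.max(2)<115,x0,y0,x1,y1,1,40):
        m=cv2.moments(c); r.append((round(m['m10']/m['m00'],2),round(m['m01']/m['m00'],2),a))
    return r
print(dots('w1',304,95,317,122),dots('w2',318,185,329,212))
print('dot',t((310.7,108.8),(323.7,198.7)))
print('latch1 inner',t((342.5,98.8),(353.9,181.7)),t((342.5,120.3),(352.9,202.7)))
print('latch1 outer',t((330.7,98.8),(341.5,181.2)),t((330.7,120.3),(340.6,202)))
# sill module top quad
q=np.array([(80,298),(315,291),(318,440),(92,447),(245,369)])/3.4+[225,0]-.35
P=onz('w1',q,.054); print(P.round(4)); print('sizes',[np.linalg.norm(P[i]-P[(i+1)%4]).round(4) for i in range(4)],'ctr',P[:4].mean(0),'bar@.064',onz('w1',q[4:],.064))
v=P[1]+P[2]-P[0]-P[3]; print('yaw',np.degrees(np.arctan2(v[1],v[0])))
# latches in w2 at z
L={}
for b,(ti,bi,to,bo) in {1:((353.9,181.7),(352.9,202.7),(341.5,181.2),(340.6,202)),0:((355.5,110.5),(355.5,131.5),(342.5,110.5),(342.5,131.5)),2:((357.5,24.5),(357.5,52.5),(343.5,24.5),(343.5,52.5))}.items():
    I=onz('w2',[ti,bi],.029); O=onz('w2',[to,bo],.020); L[b]=I.mean(0); print('bay',b,I.round(4).tolist(),O.round(4).tolist(),'len',np.linalg.norm(I.mean(0)[:2]-O.mean(0)[:2]))
print('pitch',np.linalg.norm(L[1]-L[0]),np.linalg.norm(L[0]-L[2]), 'rack yaw',np.degrees(np.arctan2(*(L[2]-L[1])[[0,1]]))*-1)
E
```

```text
[(310.57, 116.19, 7.0), (310.94, 108.39, 5.5), (310.19, 100.43, 7.0)] [(323.5, 204.5, 5.0), (323.78, 198.0, 3.0), (323.1, 191.1, 3.5)]
dot (array([ 0.4565, -0.2253,  0.0559]), array([0., 0.]))
latch1 inner (array([ 0.5039, -0.2172,  0.0133]), array([0.0016, 0.0016])) (array([ 0.4985, -0.2462,  0.0279]), array([0.0006, 0.0006]))
latch1 outer (array([ 0.4862, -0.2148,  0.0088]), array([0.0005, 0.0005])) (array([ 0.4811, -0.2441,  0.0228]), array([0.0004, 0.0004]))
[[ 0.3808 -0.1883  0.054 ]
 [ 0.469  -0.198   0.054 ]
 [ 0.4625 -0.2521  0.054 ]
 [ 0.374  -0.2425  0.054 ]
 [ 0.4384 -0.222   0.054 ]]
sizes [np.float64(0.0887), np.float64(0.0545), np.float64(0.089), np.float64(0.0547)] ctr [ 0.42160337 -0.22024115  0.054     ] bar@.064 [[ 0.43915394 -0.2222675   0.064     ]]
yaw -6.25849527885305
bay 1 [[0.5041, -0.2133, 0.029], [0.499, -0.2459, 0.029]] [[0.4862, -0.2121, 0.02], [0.4808, -0.245, 0.02]] len 0.018113943819144458
bay 0 [[0.5172, -0.1125, 0.029], [0.5142, -0.1408, 0.029]] [[0.5, -0.1099, 0.02], [0.4965, -0.1388, 0.02]] len 0.0176445901867712
bay 2 [[0.531, -0.0079, 0.029], [0.5276, -0.0402, 0.029]] [[0.5141, -0.0031, 0.02], [0.5102, -0.0361, 0.02]] len 0.017709280358110712
pitch 0.10391609308652262 0.10349315738059313 rack yaw -7.675883602822616
```

Bay mouths: bay 1 (0.501,-0.230), bay 0 (0.516,-0.127), bay 2 (0.529,-0.024), yaw -7.7°, pitch 104 mm against 106. The module measures 89x55 mm and its top 56 mm against 54 expected, so it checks out. The bar is at (0.439,-0.222). I'm going to grip the bar from above.

move_arm(targets=[{"dx":-0.07,"dy":-0.16,"dz":-0.9,"rx":0,"ry":0,"rz":0},{"dx":-0.07,"dy":-0.16,"dz":-0.9,"rx":0,"ry":0,"rz":0},{"dx":-0.07,"dy":-0.16,"dz":-0.9,"rx":0,"ry":0,"rz":0},{"dx":-0.07,"dy":-0.16,"dz":-0.9,"rx":0,"ry":0,"rz":0},{"dx":-0.07,"dy":-0.16,"dz":-0.9,"rx":0,"ry":0,"rz":0},{"dx":-0.07,"dy":-0.16,"dz":-0.9,"rx":0,"ry":0,"rz":0},{"dx":-0.07,"dy":-0.16,"dz":-0.9,"rx":0,"ry":0,"rz":0},{"dx":-0.07,"dy":-0.16,"dz":-0.9,"rx":0,"ry":0,"rz":0},{"dx":-0.07,"dy":-0.16,"dz":-0.9,"rx":0,"ry":0,"rz":0},{"dx":-0.07,"dy":-0.16,"dz":-0.9,"rx":0,"ry":0,"rz":0}])

```text
t: 4.0
tcp_pos: [0.4391, -0.2237, 0.0806]
tool_rot: [0.755, 0.656, 0.0, 0.0]
force: [0.2, 0.0, 0.1]
finger_gap: 0.402
gripper_force: 0.0
```

move_arm(targets=[{"dx":0,"dy":0,"dz":-0.18,"rx":0,"ry":0,"rz":0},{"dx":0,"dy":0,"dz":-0.18,"rx":0,"ry":0,"rz":0},{"dx":0,"dy":0,"dz":-0.18,"rx":0,"ry":0,"rz":0},{"dx":0,"dy":0,"dz":-0.18,"rx":0,"ry":0,"rz":0},{"dx":0,"dy":0,"dz":-0.18,"rx":0,"ry":0,"rz":0},{"dx":0,"dy":0,"dz":0,"rx":0,"ry":0,"rz":0},{"dx":0,"dy":0,"dz":0,"rx":0,"ry":0,"rz":0},{"dx":0,"dy":0,"dz":0,"rx":0,"ry":0,"rz":0},{"dx":0,"dy":0,"dz":0,"rx":0,"ry":0,"rz":0},{"dx":0,"dy":0,"dz":0,"rx":0,"ry":0,"rz":0}])

```text
t: 5.25
tcp_pos: [0.4388, -0.2231, 0.0589]
tool_rot: [0.755, 0.656, 0.0, 0.0]
force: [-0.0, 0.3, 0.2]
finger_gap: 0.397
gripper_force: 0.0
```

```bash
python3 - <<'E'
from h import *
im=snap('wrist','w3'); s=sensors.sense(); print(s['t'],s['tcp_pos'],s['force'],s['tool_rot'])
cv2.imwrite('pics/w3c.png',im[:,:,::-1][100:400,120:520])
E
```

```text
5.3 [ 0.43877902 -0.22310496  0.05885793] [-0.19282309 -0.07471723  0.19980504] [ 7.55030783e-01  6.55689344e-01 -2.30267420e-06  2.07264437e-05]
```

View pics/w3c.png

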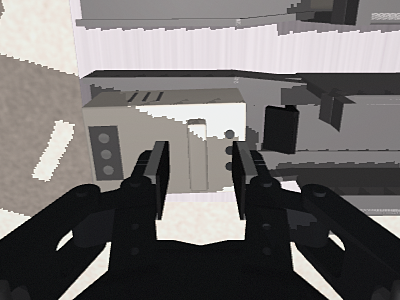

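The bar (crop 198,155) lies midway between the pads (158 and 240). I'm lowering 2.5 mm and closing.

move_arm(targets=[{"dx":0,"dy":0.04,"dz":-0.1,"rx":0,"ry":0,"rz":0},{"dx":0,"dy":0,"dz":0,"rx":0,"ry":0,"rz":0},{"dx":0,"dy":0,"dz":0,"rx":0,"ry":0,"rz":0},{"dx":0,"dy":0,"dz":0,"rx":0,"ry":0,"rz":0},{"dx":0,"dy":0,"dz":0,"rx":0,"ry":0,"rz":0},{"dx":0,"dy":0,"dz":0,"rx":0,"ry":0,"rz":0},{"dx":0,"dy":0,"dz":0,"rx":0,"ry":0,"rz":0},{"dx":0,"dy":0,"dz":0,"rx":0,"ry":0,"rz":0},{"dx":0,"dy":0,"dz":0,"rx":0,"ry":0,"rz":0},{"dx":0,"dy":0,"dz":0,"rx":0,"ry":0,"rz":0}], claw=0, newtons=60)

```text
t: 6.55
tcp_pos: [0.4389, -0.2222, 0.0562]
tool_rot: [0.755, 0.656, 0.0, 0.0]
force: [-1.0, -0.0, -0.7]
finger_gap: 0.09
gripper_force: 59.2
```

move_arm(targets=[{"dx":0.1,"dy":-0.01,"dz":0,"rx":0,"ry":0,"rz":0},{"dx":0.1,"dy":-0.01,"dz":0,"rx":0,"ry":0,"rz":0},{"dx":0.1,"dy":-0.01,"dz":0,"rx":0,"ry":0,"rz":0},{"dx":0.1,"dy":-0.01,"dz":0,"rx":0,"ry":0,"rz":0},{"dx":0.1,"dy":-0.01,"dz":0,"rx":0,"ry":0,"rz":0},{"dx":0,"dy":0,"dz":-0.02,"rx":0,"ry":0,"rz":0},{"dx":0,"dy":0,"dz":-0.02,"rx":0,"ry":0,"rz":0},{"dx":0,"dy":0,"dz":-0.02,"rx":0,"ry":0,"rz":0},{"dx":0,"dy":0,"dz":-0.02,"rx":0,"ry":0,"rz":0},{"dx":0,"dy":0,"dz":0,"rx":0,"ry":0,"rz":0}])

```text
t: 7.8
tcp_pos: [0.4519, -0.2236, 0.0562]
tool_rot: [0.755, 0.656, 0.0, 0.001]
force: [-0.5, 1.9, 14.4]
finger_gap: 0.092
gripper_force: 61.1
```

Pressing gives 14 N down. Now sliding over the latch.

move_arm(targets=[{"dx":0.16,"dy":-0.02,"dz":-0.02,"rx":0,"ry":0,"rz":0},{"dx":0.16,"dy":-0.02,"dz":-0.02,"rx":0,"ry":0,"rz":0},{"dx":0.16,"dy":-0.02,"dz":0,"rx":0,"ry":0,"rz":0},{"dx":0.16,"dy":-0.02,"dz":0,"rx":0,"ry":0,"rz":0},{"dx":0.16,"dy":-0.02,"dz":0,"rx":0,"ry":0,"rz":0},{"dx":0.16,"dy":-0.02,"dz":0,"rx":0,"ry":0,"rz":0},{"dx":0.16,"dy":-0.02,"dz":0,"rx":0,"ry":0,"rz":0},{"dx":0.16,"dy":-0.02,"dz":0,"rx":0,"ry":0,"rz":0},{"dx":0.16,"dy":-0.02,"dz":0,"rx":0,"ry":0,"rz":0},{"dx":0.16,"dy":-0.02,"dz":0,"rx":0,"ry":0,"rz":0}])

```text
t: 9.05
tcp_pos: [0.4864, -0.2271, 0.0561]
tool_rot: [0.754, 0.656, -0.002, -0.004]
force: [-14.6, 0.7, 27.5]
finger_gap: 0.093
gripper_force: 62.7
```

move_arm(targets=[{"dx":0.2,"dy":-0.026,"dz":0,"rx":0,"ry":0,"rz":0},{"dx":0.2,"dy":-0.026,"dz":0,"rx":0,"ry":0,"rz":0},{"dx":0.2,"dy":-0.026,"dz":0,"rx":0,"ry":0,"rz":0},{"dx":0.2,"dy":-0.026,"dz":0,"rx":0,"ry":0,"rz":0},{"dx":0.2,"dy":-0.026,"dz":0,"rx":0,"ry":0,"rz":0},{"dx":0.2,"dy":-0.026,"dz":0,"rx":0,"ry":0,"rz":0},{"dx":0.2,"dy":-0.026,"dz":0,"rx":0,"ry":0,"rz":0},{"dx":0.2,"dy":-0.026,"dz":0,"rx":0,"ry":0,"rz":0},{"dx":0,"dy":0,"dz":0,"rx":0,"ry":0,"rz":0},{"dx":0,"dy":0,"dz":0,"rx":0,"ry":0,"rz":0}])

```text
t: 10.3
tcp_pos: [0.5281, -0.2329, 0.0563]
tool_rot: [0.754, 0.656, -0.002, -0.002]
force: [-10.5, 0.9, 23.7]
finger_gap: 0.091
gripper_force: 62.3
```

```bash
python3 - <<'E'
from h import *
im=snap('wrist','w4'); s=sensors.sense(); print(s['t'],s['tcp_pos'],s['force'],s['ft_torque'])
cv2.imwrite('pics/w4c.png',im[:,:,::-1][60:400,120:520])
E
```

```text
10.35 [ 0.52807499 -0.23292209  0.0563084 ] [-10.52094568   1.28499642  23.92242379] [0.22972838 1.92018271 0.00633449]
```

View pics/w4c.png

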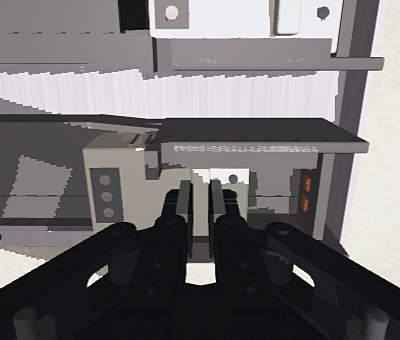

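The nose is under the lips, flat, with about 38 mm left to the stop; the bar is held between the pads. I'm continuing to the end stop.

move_arm(targets=[{"dx":0.18,"dy":-0.022,"dz":0,"rx":0,"ry":0,"rz":0},{"dx":0.18,"dy":-0.022,"dz":0,"rx":0,"ry":0,"rz":0},{"dx":0.18,"dy":-0.022,"dz":0,"rx":0,"ry":0,"rz":0},{"dx":0.18,"dy":-0.022,"dz":0,"rx":0,"ry":0,"rz":0},{"dx":0.18,"dy":-0.022,"dz":0,"rx":0,"ry":0,"rz":0},{"dx":0.18,"dy":-0.022,"dz":0,"rx":0,"ry":0,"rz":0},{"dx":0.18,"dy":-0.022,"dz":0,"rx":0,"ry":0,"rz":0},{"dx":0.18,"dy":-0.022,"dz":0,"rx":0,"ry":0,"rz":0},{"dx":0.1,"dy":-0.01,"dz":0,"rx":0,"ry":0,"rz":0},{"dx":0,"dy":0,"dz":0,"rx":0,"ry":0,"rz":0}])

```text
t: 11.6
tcp_pos: [0.5673, -0.2383, 0.0562]
tool_rot: [0.755, 0.656, -0.002, -0.002]
force: [-8.5, 0.6, 19.5]
finger_gap: 0.093
gripper_force: 61.7
```

move_arm(targets=[{"dx":0.04,"dy":0,"dz":0,"rx":0,"ry":0,"rz":0},{"dx":0.04,"dy":0,"dz":0,"rx":0,"ry":0,"rz":0},{"dx":0.04,"dy":0,"dz":0,"rx":0,"ry":0,"rz":0},{"dx":0,"dy":0,"dz":0,"rx":0,"ry":0,"rz":0},{"dx":0,"dy":0,"dz":0,"rx":0,"ry":0,"rz":0},{"dx":0,"dy":0,"dz":0,"rx":0,"ry":0,"rz":0},{"dx":0,"dy":0,"dz":0,"rx":0,"ry":0,"rz":0},{"dx":0,"dy":0,"dz":0,"rx":0,"ry":0,"rz":0},{"dx":0,"dy":0,"dz":0,"rx":0,"ry":0,"rz":0},{"dx":0,"dy":0,"dz":0,"rx":0,"ry":0,"rz":0}])

```text
t: 12.85
tcp_pos: [0.5681, -0.2383, 0.0562]
tool_rot: [0.754, 0.656, -0.003, -0.003]
force: [-13.6, -0.9, 21.4]
finger_gap: 0.088
gripper_force: 62.1
```

It is on the end stop (push force rose, no travel). Now unload, release and lift.

move_arm(targets=[{"dx":-0.06,"dy":0,"dz":0.07,"rx":0,"ry":0,"rz":0},{"dx":-0.06,"dy":0,"dz":0.06,"rx":0,"ry":0,"rz":0},{"dx":0,"dy":0,"dz":0,"rx":0,"ry":0,"rz":0},{"dx":0,"dy":0,"dz":0,"rx":0,"ry":0,"rz":0},{"dx":0,"dy":0,"dz":0,"rx":0,"ry":0,"rz":0},{"dx":0,"dy":0,"dz":0,"rx":0,"ry":0,"rz":0},{"dx":0,"dy":0,"dz":0,"rx":0,"ry":0,"rz":0},{"dx":0,"dy":0,"dz":0,"rx":0,"ry":0,"rz":0},{"dx":0,"dy":0,"dz":0,"rx":0,"ry":0,"rz":0},{"dx":0,"dy":0,"dz":0,"rx":0,"ry":0,"rz":0}])

```text
t: 14.1
tcp_pos: [0.5681, -0.2382, 0.0563]
tool_rot: [0.755, 0.656, -0.001, -0.002]
force: [-6.4, -1.4, 2.1]
finger_gap: 0.095
gripper_force: 59.7
```

move_arm(targets=[{"dx":0,"dy":0,"dz":0,"rx":0,"ry":0,"rz":0},{"dx":0,"dy":0,"dz":0,"rx":0,"ry":0,"rz":0},{"dx":0,"dy":0,"dz":0,"rx":0,"ry":0,"rz":0},{"dx":0,"dy":0,"dz":0,"rx":0,"ry":0,"rz":0},{"dx":0,"dy":0,"dz":0.3,"rx":0,"ry":0,"rz":0},{"dx":0,"dy":0,"dz":0.6,"rx":0,"ry":0,"rz":0},{"dx":0,"dy":0,"dz":1,"rx":0,"ry":0,"rz":0},{"dx":0,"dy":0,"dz":1,"rx":0,"ry":0,"rz":0},{"dx":0,"dy":0,"dz":1,"rx":0,"ry":0,"rz":0},{"dx":0,"dy":0.5,"dz":1,"rx":0,"ry":0,"rz":0}], claw=25)

```text
t: 15.35
tcp_pos: [0.5702, -0.2265, 0.1813]
tool_rot: [0.755, 0.655, 0.0, 0.001]
force: [0.2, 0.4, -0.2]
finger_gap: 0.248
gripper_force: 0.0
```

move_arm(targets=[{"dx":-0.3,"dy":0,"dz":1,"rx":0,"ry":0,"rz":0},{"dx":-0.5,"dy":0,"dz":1,"rx":0,"ry":0,"rz":0},{"dx":-0.5,"dy":0.5,"dz":1,"rx":0,"ry":0,"rz":0},{"dx":-0.5,"dy":1,"dz":0.5,"rx":0,"ry":0,"rz":0},{"dx":-0.5,"dy":0.5,"dz":0.5,"rx":0,"ry":0,"rz":0},{"dx":0,"dy":0,"dz":0,"rx":0,"ry":0,"rz":0},{"dx":0,"dy":0,"dz":0,"rx":0,"ry":0,"rz":0},{"dx":0,"dy":0,"dz":0,"rx":0,"ry":0,"rz":0},{"dx":0,"dy":0,"dz":0,"rx":0,"ry":0,"rz":0},{"dx":0,"dy":0,"dz":0,"rx":0,"ry":0,"rz":0}], claw=40)

```text
t: 16.6
tcp_pos: [0.5123, -0.1759, 0.2786]
tool_rot: [0.755, 0.656, -0.0, -0.0]
force: [-0.1, -0.5, -0.2]
finger_gap: 0.396
gripper_force: 0.0
```

```bash
python3 - <<'E'
from h import *
im=snap('wrist','w5'); s=sensors.sense(); print(s['t'],s['tcp_pos'],s['force'],s['q'].round(2))
c=proj('w5',[0.53,-0.13,.03])[0].astype(int); print(c)
for a,cc in comps('w5',lambda i:i.max(2)<22,200,0,520,250,100,900):
    r=cv2.minAreaRect(cc); print(' blk',a,np.round(cv2.boxPoints(r),1).tolist(),np.round(r[1],1))
E
```

```text
16.65 [ 0.5123265  -0.17587325  0.27866787] [-0.54139764 -0.09280962  0.36604492] [-0.54  0.36  1.58 -0.    1.2  -0.4 ]
[327 134]
 blk 213.5 [[305.0, 197.0], [317.0, 197.0], [317.0, 218.0], [305.0, 218.0]] [21. 12.]
 blk 223.0 [[303.0, 123.0], [317.0, 123.0], [317.0, 145.0], [303.0, 145.0]] [22. 14.]
 blk 301.0 [[302.0, 32.0], [316.0, 32.0], [316.0, 60.0], [302.0, 60.0]] [28. 14.]
```

```bash
python3 - <<'E'
from h import *
im=cv2.imread('pics/w5.png')
for r in (133,207,212): print(r,im[r,296:402:2].max(1).tolist())
for b,(v0,v1,ui) in {1:(196.5,218.5,317.5),0:(122.5,145.5,317.5),2:(31.5,60.5,316.5)}.items():
    I=onz('w5',[(ui,v0),(ui,v1)],.029); O=onz('w5',[(ui-12.5,v0),(ui-12.5,v1)],.02); print(b,I.mean(0).round(4),O.mean(0).round(4),I.round(4).tolist())
c=cv2.resize(im[20:240,290:440],None,fx=2.6,fy=2.6,interpolation=cv2.INTER_CUBIC); cv2.imwrite('pics/w5c.png',c)
E
```

```text
133 [118, 118, 119, 117, 12, 19, 21, 21, 19, 16, 39, 57, 159, 182, 117, 113, 154, 116, 117, 126, 224, 217, 216, 217, 216, 217, 217, 216, 218, 217, 216, 216, 218, 218, 225, 109, 198, 219, 217, 215, 169, 218, 217, 224, 222, 226, 218, 224, 36, 117, 115, 132, 219]
207 [111, 110, 108, 109, 86, 15, 18, 20, 19, 8, 14, 60, 49, 167, 99, 109, 165, 161, 115, 108, 221, 212, 211, 210, 211, 210, 209, 210, 211, 209, 210, 210, 210, 216, 103, 205, 211, 211, 198, 215, 209, 217, 41, 60, 223, 217, 113, 106, 108, 221, 100, 106, 63]
212 [109, 108, 108, 109, 86, 17, 20, 19, 18, 18, 21, 59, 47, 232, 95, 109, 113, 143, 107, 109, 221, 210, 209, 210, 212, 210, 210, 209, 210, 209, 210, 210, 212, 201, 95, 213, 209, 210, 196, 216, 210, 219, 91, 195, 215, 216, 93, 107, 127, 216, 101, 89, 63]
1 [ 0.5017 -0.2294  0.029 ] [ 0.483  -0.2297  0.02  ] [[0.5041, -0.2129, 0.029], [0.4994, -0.2459, 0.029]]
0 [ 0.5166 -0.1273  0.029 ] [ 0.4995 -0.1255  0.02  ] [[0.5187, -0.1125, 0.029], [0.5144, -0.1421, 0.029]]
2 [ 0.5305 -0.023   0.029 ] [ 0.5151 -0.019   0.02  ] [[0.5328, -0.0072, 0.029], [0.5282, -0.0388, 0.029]]
```

move_arm(targets=[{"dx":0,"dy":1,"dz":0.2,"rx":0,"ry":0,"rz":0},{"dx":0,"dy":1,"dz":0.2,"rx":0,"ry":0,"rz":0},{"dx":0,"dy":1,"dz":0.2,"rx":0,"ry":0,"rz":0},{"dx":0,"dy":1,"dz":0.2,"rx":0,"ry":0,"rz":0},{"dx":0.2,"dy":1,"dz":0.2,"rx":0,"ry":0,"rz":0},{"dx":0.4,"dy":1,"dz":0,"rx":0,"ry":0,"rz":0},{"dx":0.4,"dy":1,"dz":0,"rx":0,"ry":0,"rz":0},{"dx":0.4,"dy":1,"dz":0,"rx":0,"ry":0,"rz":0},{"dx":0.4,"dy":1,"dz":0,"rx":0,"ry":0,"rz":0},{"dx":0.4,"dy":1,"dz":0,"rx":0,"ry":0,"rz":0}])

```text
t: 17.9
tcp_pos: [0.5676, 0.0751, 0.3039]
tool_rot: [0.755, 0.656, -0.0, -0.0]
force: [1.2, -0.4, 0.3]
finger_gap: 0.403
gripper_force: 0.0
```

move_arm(targets=[{"dx":0,"dy":1,"dz":0,"rx":0,"ry":0,"rz":0},{"dx":0,"dy":1,"dz":0,"rx":0,"ry":0,"rz":0},{"dx":0,"dy":1,"dz":0,"rx":0,"ry":0,"rz":0},{"dx":0,"dy":0.5,"dz":0,"rx":0,"ry":0,"rz":0},{"dx":0,"dy":0,"dz":0,"rx":0,"ry":0,"rz":0},{"dx":0,"dy":0,"dz":0,"rx":0,"ry":0,"rz":0},{"dx":0,"dy":0,"dz":0,"rx":0,"ry":0,"rz":0},{"dx":0,"dy":0,"dz":0,"rx":0,"ry":0,"rz":0},{"dx":0,"dy":0,"dz":0,"rx":0,"ry":0,"rz":0},{"dx":0,"dy":0,"dz":0,"rx":0,"ry":0,"rz":0}])

```text
t: 19.15
tcp_pos: [0.5673, 0.1617, 0.3041]
tool_rot: [0.755, 0.656, 0.0, -0.0]
force: [0.1, 0.2, -0.4]
finger_gap: 0.399
gripper_force: 0.0
```

```bash
python3 - <<'E'
from h import *
im=snap('wrist','w6'); s=sensors.sense(); print(s['t'],s['tcp_pos'],s['q'].round(2))
c=proj('w6',[0.572,0.272,.034])[0].astype(int); print(c)
a=cv2.resize(cv2.imread('pics/w5.png')[20:240,290:440],None,fx=2.6,fy=2.6,interpolation=cv2.INTER_CUBIC)
x0,y0=max(c[0]-65,0),max(c[1]-75,0); print('w6 crop off',x0,y0)
b=cv2.resize(im[:,:,::-1][y0:y0+190,x0:x0+130],None,fx=3,fy=3,interpolation=cv2.INTER_CUBIC)
o=np.zeros((572,790,3),np.uint8); o[:,:390]=a; b=b[:572,:395]; o[:b.shape[0],395:395+b.shape[1]]=b; cv2.imwrite('pics/w56.png',o)
E
```

```text
19.2 [0.56729924 0.16171256 0.30409513] [ 0.09  0.41  1.43 -0.    1.3   0.23]
[311  86]
w6 crop off 246 11
```

View pics/w56.png

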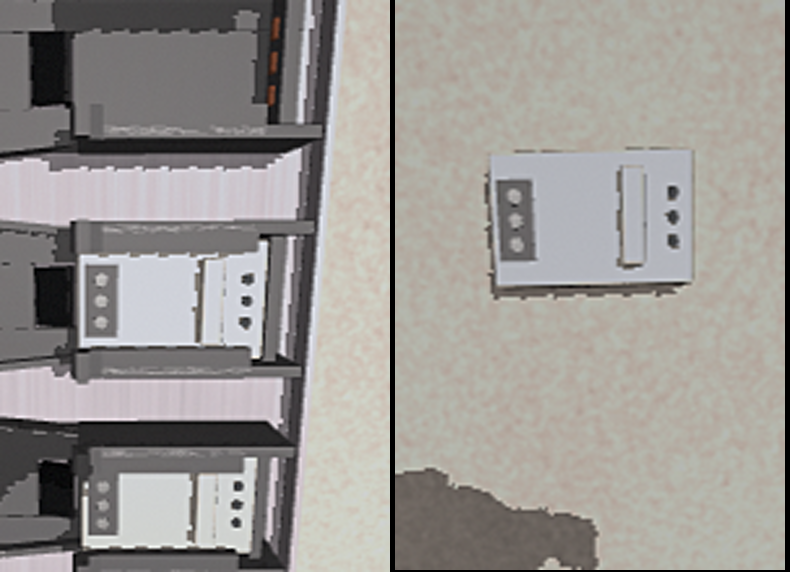

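Left half: the bay 1 module now sits exactly like the loaded one, with its latch (crop 55,487) up behind the tail. Right half: the bench module's top corners are (490,155), (693,150), (692,283), (493,288), bar centre (632,215) (offset 395, scale 3).

```bash
python3 - <<'E'
from h import *
q=(np.array([(490,155),(693,150),(692,283),(493,288),(632,215),(672,215)])-[395,0])/3+[246,11]-.33
P=onz('w6',q,.034); print(q.round(1).tolist()); print('sizes',[np.linalg.norm(P[i]-P[(i+1)%4]).round(4) for i in range(4)],'ctr',P[:4].mean(0),'bar',onz('w6',q[4:5],.044))
v=P[1]+P[2]-P[0]-P[3]; print('yaw',np.degrees(np.arctan2(v[1],v[0])))
for a,c in comps('w6',lambda i:i.max(2)<120,330,60,350,100,2,60): print(cv2.minEnclosingCircle(c),a)
E
```

```text
[[277.3, 62.3], [345.0, 60.7], [344.7, 105.0], [278.3, 106.7], [324.7, 82.3], [338.0, 82.3]]
sizes [np.float64(0.0886), np.float64(0.055), np.float64(0.0906), np.float64(0.0551)] ctr [0.57254335 0.27453319 0.034     ] bar [[0.59024007 0.27329615 0.044     ]]
yaw -6.779784823263678
((338.0, 91.0), 2.2361679077148438) 8.5
((338.0, 83.0), 2.2361679077148438) 8.5
((338.0, 75.0), 2.2361679077148438) 7.5
```

Size, position and yaw (-6.8°) fit. I'm moving above the bar to take the second view.

move_arm(targets=[{"dx":0.1,"dy":0.5,"dz":-0.9,"rx":0,"ry":0,"rz":0},{"dx":0.1,"dy":0.5,"dz":-0.9,"rx":0,"ry":0,"rz":0},{"dx":0.1,"dy":0.5,"dz":-0.9,"rx":0,"ry":0,"rz":0},{"dx":0.1,"dy":0.5,"dz":-0.9,"rx":0,"ry":0,"rz":0},{"dx":0.1,"dy":0.5,"dz":-0.9,"rx":0,"ry":0,"rz":0},{"dx":0.1,"dy":0.5,"dz":-0.9,"rx":0,"ry":0,"rz":0},{"dx":0.1,"dy":0.5,"dz":-0.9,"rx":0,"ry":0,"rz":0},{"dx":0.1,"dy":0.5,"dz":-0.9,"rx":0,"ry":0,"rz":0},{"dx":0.1,"dy":0.46,"dz":-0.9,"rx":0,"ry":0,"rz":0},{"dx":0,"dy":0,"dz":0,"rx":0,"ry":0,"rz":0}])

```text
t: 20.45
tcp_pos: [0.5883, 0.2738, 0.099]
tool_rot: [0.755, 0.656, -0.002, -0.001]
force: [-0.2, -0.1, 0.2]
finger_gap: 0.401
gripper_force: 0.0
```

```bash
python3 - <<'E'
from h import *
im=snap('wrist','w7'); s=sensors.sense(); print(s['t'],s['tcp_pos'],s['q'].round(2))
c=proj('w7',onz('w6',(338,83),.034))[0]; b=proj('w7',onz('w6',(324.7,82.3),.044))[0]; print('expect dot',c,'bar',b)
x,y=c.astype(int)
for a,cc in comps('w7',lambda i:i.max(2)<120,x-12,y-40,x+14,y+40,6,150):
    m=cv2.moments(cc);p=(m['m10']/m['m00'],m['m01']/m['m00']); print(np.round(p,1),a)
    print([(v,tri(['w6','w7'],[(338,v),p])[0].round(4).tolist(),np.round(tri(['w6','w7'],[(338,v),p])[1][0],4)) for v in (75,83,91)])
E
```

```text
20.5 [0.58919293 0.27354059 0.10043002] [ 0.26  0.72  1.47 -0.    0.96  0.4 ]
expect dot [344.98145374 215.63013729] bar [321.68368151 220.33581293]
[345.2 203.4] 34.0
[(75, [0.6093, 0.2807, 0.034], np.float64(0.0)), (83, [0.61, 0.2729, 0.0101], np.float64(0.0003)), (91, [0.6109, 0.2641, -0.0172], np.float64(0.0006))]
[343.4 177. ] 91.0
[(75, [0.6134, 0.2873, -0.0269], np.float64(0.0003)), (83, [0.6149, 0.2792, -0.063], np.float64(0.0)), (91, [0.6166, 0.2695, -0.1058], np.float64(0.0003))]
```

The dot triangulates to z = 0.034, so the top height is confirmed. Descend and grip.

move_arm(targets=[{"dx":0,"dy":0,"dz":-0.5,"rx":0,"ry":0,"rz":0},{"dx":0,"dy":0,"dz":-0.5,"rx":0,"ry":0,"rz":0},{"dx":0,"dy":0,"dz":-0.5,"rx":0,"ry":0,"rz":0},{"dx":0,"dy":0,"dz":-0.5,"rx":0,"ry":0,"rz":0},{"dx":0,"dy":0,"dz":-0.3,"rx":0,"ry":0,"rz":0},{"dx":0,"dy":0,"dz":-0.24,"rx":0,"ry":0,"rz":0},{"dx":0,"dy":0,"dz":0,"rx":0,"ry":0,"rz":0},{"dx":0,"dy":0,"dz":0,"rx":0,"ry":0,"rz":0},{"dx":0,"dy":0,"dz":0,"rx":0,"ry":0,"rz":0},{"dx":0,"dy":0,"dz":0,"rx":0,"ry":0,"rz":0}])

```text
t: 21.75
tcp_pos: [0.59, 0.2734, 0.0385]
tool_rot: [0.755, 0.656, 0.0, 0.0]
force: [0.5, -0.1, 0.6]
finger_gap: 0.401
gripper_force: 0.0
```

move_arm(targets=[{"dx":0,"dy":0,"dz":0,"rx":0,"ry":0,"rz":0},{"dx":0,"dy":0,"dz":0,"rx":0,"ry":0,"rz":0},{"dx":0,"dy":0,"dz":0,"rx":0,"ry":0,"rz":0},{"dx":0,"dy":0,"dz":0,"rx":0,"ry":0,"rz":0},{"dx":0,"dy":0,"dz":0,"rx":0,"ry":0,"rz":0},{"dx":0,"dy":0,"dz":0,"rx":0,"ry":0,"rz":0},{"dx":0,"dy":0,"dz":0,"rx":0,"ry":0,"rz":0},{"dx":0,"dy":0,"dz":0,"rx":0,"ry":0,"rz":0},{"dx":0,"dy":0,"dz":0,"rx":0,"ry":0,"rz":0},{"dx":0,"dy":0,"dz":0,"rx":0,"ry":0,"rz":0}], claw=0, newtons=80)

```text
t: 23.0
tcp_pos: [0.5898, 0.2733, 0.0384]
tool_rot: [0.755, 0.656, -0.0, 0.0]
force: [-1.7, -0.5, 5.6]
finger_gap: 0.079
gripper_force: 78.8
```

Grip is 2 mm higher on the bar than before; I'll regrip lower.

move_arm(targets=[{"dx":0,"dy":0,"dz":0,"rx":0,"ry":0,"rz":0},{"dx":0,"dy":0,"dz":0,"rx":0,"ry":0,"rz":0},{"dx":0,"dy":0,"dz":0,"rx":0,"ry":0,"rz":0},{"dx":0,"dy":0,"dz":-0.09,"rx":0,"ry":0,"rz":0},{"dx":0,"dy":0,"dz":0,"rx":0,"ry":0,"rz":0},{"dx":0,"dy":0,"dz":0,"rx":0,"ry":0,"rz":0},{"dx":0,"dy":0,"dz":0,"rx":0,"ry":0,"rz":0},{"dx":0,"dy":0,"dz":0,"rx":0,"ry":0,"rz":0},{"dx":0,"dy":0,"dz":0,"rx":0,"ry":0,"rz":0},{"dx":0,"dy":0,"dz":0,"rx":0,"ry":0,"rz":0}], claw=25)

```text
t: 24.25
tcp_pos: [0.5898, 0.2733, 0.0358]
tool_rot: [0.755, 0.656, 0.0, 0.0]
force: [0.4, 0.0, 0.4]
finger_gap: 0.251
gripper_force: 0.0
```

move_arm(targets=[{"dx":0,"dy":0,"dz":0,"rx":0,"ry":0,"rz":0},{"dx":0,"dy":0,"dz":0,"rx":0,"ry":0,"rz":0},{"dx":0,"dy":0,"dz":0,"rx":0,"ry":0,"rz":0},{"dx":0,"dy":0,"dz":0,"rx":0,"ry":0,"rz":0},{"dx":0,"dy":0,"dz":0,"rx":0,"ry":0,"rz":0},{"dx":0,"dy":0,"dz":0,"rx":0,"ry":0,"rz":0},{"dx":0,"dy":0,"dz":0.1,"rx":0,"ry":0,"rz":0},{"dx":0,"dy":0,"dz":0.3,"rx":0,"ry":0,"rz":0},{"dx":0,"dy":0,"dz":0.3,"rx":0,"ry":0,"rz":0},{"dx":0,"dy":0,"dz":0.3,"rx":0,"ry":0,"rz":0}], claw=0, newtons=80)

```text
t: 25.5
tcp_pos: [0.5898, 0.2733, 0.0613]
tool_rot: [0.755, 0.656, 0.0, 0.0]
force: [-0.0, 0.2, -2.5]
finger_gap: 0.082
gripper_force: 79.4
```

```bash
python3 - <<'E'
from h import *
im=snap('wrist','w8'); s=sensors.sense(); print(s['t'],s['tcp_pos'],s['force'],s['ft_torque'],s['finger_gap'],s['gripper_force'])
cv2.imwrite('pics/w8c.png',im[:,:,::-1][60:400,120:520])
E
```

```text
25.55 [0.59054637 0.27356277 0.0624662 ] [ 0.54684332  0.47045858 -1.98092174] [-0.02196591 -0.08844628 -0.02972268] 0.08073090242533856 79.47286248207092
```

View pics/w8c.png

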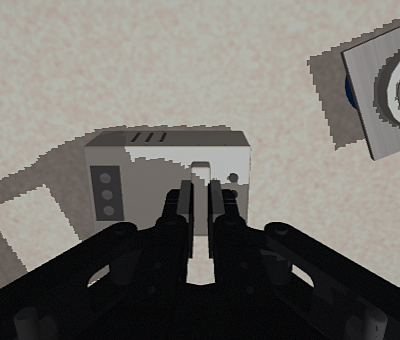

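The module hangs level in the pads, with its nose to the right (+x). I'm carrying it above bay 2's sill; the target TCP is (0.471,-0.012).

move_arm(targets=[{"dx":0,"dy":0,"dz":1,"rx":0,"ry":0,"rz":0},{"dx":-0.4,"dy":-0.5,"dz":1,"rx":0,"ry":0,"rz":0},{"dx":-0.4,"dy":-1,"dz":1,"rx":0,"ry":0,"rz":0},{"dx":-0.4,"dy":-1,"dz":0,"rx":0,"ry":0,"rz":0},{"dx":-0.4,"dy":-1,"dz":0,"rx":0,"ry":0,"rz":0},{"dx":-0.4,"dy":-1,"dz":0,"rx":0,"ry":0,"rz":0},{"dx":-0.4,"dy":-1,"dz":0,"rx":0,"ry":0,"rz":0},{"dx":-0.4,"dy":-1,"dz":0,"rx":0,"ry":0,"rz":0},{"dx":-0.4,"dy":-1,"dz":0,"rx":0,"ry":0,"rz":0},{"dx":-0.4,"dy":-1,"dz":0,"rx":0,"ry":0,"rz":0}])

```text
t: 26.8
tcp_pos: [0.4997, 0.06, 0.1363]
tool_rot: [0.755, 0.656, 0.0, 0.0]
force: [0.3, 0.1, -2.4]
finger_gap: 0.083
gripper_force: 79.4
```

move_arm(targets=[{"dx":-0.4,"dy":-1,"dz":0,"rx":0,"ry":0,"rz":0},{"dx":-0.4,"dy":-1,"dz":0,"rx":0,"ry":0,"rz":0},{"dx":-0.34,"dy":-0.9,"dz":0,"rx":0,"ry":0,"rz":0},{"dx":0,"dy":0,"dz":-0.2,"rx":0,"ry":0,"rz":0},{"dx":0,"dy":0,"dz":-0.5,"rx":0,"ry":0,"rz":0},{"dx":0,"dy":0,"dz":-0.6,"rx":0,"ry":0,"rz":0},{"dx":0,"dy":0,"dz":-0.6,"rx":0,"ry":0,"rz":0},{"dx":0,"dy":0,"dz":-0.5,"rx":0,"ry":0,"rz":0},{"dx":0,"dy":0,"dz":0,"rx":0,"ry":0,"rz":0},{"dx":0,"dy":0,"dz":0,"rx":0,"ry":0,"rz":0}])

```text
t: 28.05
tcp_pos: [0.4715, -0.0115, 0.0758]
tool_rot: [0.755, 0.656, 0.0, 0.0]
force: [0.6, -0.4, -2.5]
finger_gap: 0.082
gripper_force: 79.4
```

move_arm(targets=[{"dx":0,"dy":0,"dz":-0.2,"rx":0,"ry":0,"rz":0},{"dx":0,"dy":0,"dz":-0.2,"rx":0,"ry":0,"rz":0},{"dx":0,"dy":0,"dz":-0.2,"rx":0,"ry":0,"rz":0},{"dx":0,"dy":0,"dz":-0.1,"rx":0,"ry":0,"rz":0},{"dx":0,"dy":0,"dz":-0.1,"rx":0,"ry":0,"rz":0},{"dx":0,"dy":0,"dz":0,"rx":0,"ry":0,"rz":0},{"dx":0,"dy":0,"dz":0,"rx":0,"ry":0,"rz":0},{"dx":0,"dy":0,"dz":0,"rx":0,"ry":0,"rz":0},{"dx":0,"dy":0,"dz":0,"rx":0,"ry":0,"rz":0},{"dx":0,"dy":0,"dz":0,"rx":0,"ry":0,"rz":0}])

```text
t: 29.3
tcp_pos: [0.4713, -0.0117, 0.0561]
tool_rot: [0.755, 0.656, 0.0, 0.0]
force: [-1.2, -1.0, 5.3]
finger_gap: 0.084
gripper_force: 80.3
```

On the floor at the expected height. Press and slide.

move_arm(targets=[{"dx":0.1,"dy":-0.014,"dz":-0.02,"rx":0,"ry":0,"rz":0},{"dx":0.1,"dy":-0.014,"dz":-0.02,"rx":0,"ry":0,"rz":0},{"dx":0.1,"dy":-0.014,"dz":-0.02,"rx":0,"ry":0,"rz":0},{"dx":0.1,"dy":-0.014,"dz":-0.02,"rx":0,"ry":0,"rz":0},{"dx":0.1,"dy":-0.014,"dz":-0.02,"rx":0,"ry":0,"rz":0},{"dx":0,"dy":0,"dz":0,"rx":0,"ry":0,"rz":0},{"dx":0,"dy":0,"dz":0,"rx":0,"ry":0,"rz":0},{"dx":0,"dy":0,"dz":0,"rx":0,"ry":0,"rz":0},{"dx":0,"dy":0,"dz":0,"rx":0,"ry":0,"rz":0},{"dx":0,"dy":0,"dz":0,"rx":0,"ry":0,"rz":0}])

```text
t: 30.55
tcp_pos: [0.4717, -0.0117, 0.0559]
tool_rot: [0.754, 0.657, -0.008, -0.009]
force: [-22.8, -3.6, 45.9]
finger_gap: 0.08
gripper_force: 85.5
```

move_arm(targets=[{"dx":0.16,"dy":-0.022,"dz":0,"rx":0,"ry":0,"rz":0},{"dx":0.16,"dy":-0.022,"dz":0,"rx":0,"ry":0,"rz":0},{"dx":0.16,"dy":-0.022,"dz":0,"rx":0,"ry":0,"rz":0},{"dx":0.16,"dy":-0.022,"dz":0,"rx":0,"ry":0,"rz":0},{"dx":0.16,"dy":-0.022,"dz":0,"rx":0,"ry":0,"rz":0},{"dx":0.16,"dy":-0.022,"dz":0,"rx":0,"ry":0,"rz":0},{"dx":0.16,"dy":-0.022,"dz":0,"rx":0,"ry":0,"rz":0},{"dx":0.16,"dy":-0.022,"dz":0,"rx":0,"ry":0,"rz":0},{"dx":0.16,"dy":-0.022,"dz":0,"rx":0,"ry":0,"rz":0},{"dx":0.16,"dy":-0.022,"dz":0,"rx":0,"ry":0,"rz":0}])

```text
t: 31.8
tcp_pos: [0.4967, -0.0137, 0.0565]
tool_rot: [0.753, 0.657, -0.018, -0.022]
force: [-44.1, -2.2, 71.5]
finger_gap: 0.083
gripper_force: 88.5
```

Blocked: forces are high and the tool has tilted. I'm backing off the load first, then measuring.

move_arm(targets=[{"dx":-0.3,"dy":0.04,"dz":0.04,"rx":0,"ry":0,"rz":0},{"dx":-0.3,"dy":0.04,"dz":0.04,"rx":0,"ry":0,"rz":0},{"dx":-0.3,"dy":0.04,"dz":0.04,"rx":0,"ry":0,"rz":0},{"dx":0,"dy":0,"dz":0,"rx":0,"ry":0,"rz":0},{"dx":0,"dy":0,"dz":0,"rx":0,"ry":0,"rz":0},{"dx":0,"dy":0,"dz":0,"rx":0,"ry":0,"rz":0},{"dx":0,"dy":0,"dz":0,"rx":0,"ry":0,"rz":0},{"dx":0,"dy":0,"dz":0,"rx":0,"ry":0,"rz":0},{"dx":0,"dy":0,"dz":0,"rx":0,"ry":0,"rz":0},{"dx":0,"dy":0,"dz":0,"rx":0,"ry":0,"rz":0}])

```text
t: 33.05
tcp_pos: [0.4977, -0.0147, 0.0561]
tool_rot: [0.755, 0.656, -0.002, -0.004]
force: [-8.2, 2.5, 11.0]
finger_gap: 0.082
gripper_force: 81.1
```

```bash
python3 - <<'E'
from h import *
from scipy.spatial.transform import Rotation as R
im=snap('wrist','w9'); im2=snap('top','top9'); snap('scene','scene9'); s=sensors.sense(); print(s['t'],s['tcp_pos'],s['force'].round(1),s['ft_torque'].round(2),s['finger_gap'],s['gripper_force'],s['q'].round(3))
print(R.from_quat(s['tool_rot']).as_matrix().round(3))
M=np.array([.5305,-.0225,0]);u=np.array([.991,-.134,0]);w=np.array([.134,.991,0])
for nm,p in {'mouth-18':M-.018*u+[0,0,.02],'mouth0':M+[0,0,.029],'lipL':M+w*.03+[0,0,.058],'lipR':M-w*.03+[0,0,.058],'TCP':s['tcp_pos']}.items(): print(nm,proj('w9',p).round(1))
g=im.max(2)
for r in range(100,330,8): print(r,' '.join('%3d'%v for v in g[r,190:460:6]))
E
```

```text
33.2 [ 0.49767685 -0.0147032   0.05612874] [-7.3  2.5 11.2] [ 0.46  1.26 -0.02] 0.0827739102747824 81.0703432559967 [-0.254  0.657  1.88   0.     0.614 -0.114]
[[ 0.14   0.99  -0.008]
 [ 0.99  -0.14   0.002]
 [ 0.001 -0.009 -1.   ]]
mouth-18 [[342.1 234.8]]
mouth0 [[370.9 240.4]]
lipL [[382.5 210.8]]
lipR [[376.6 309.1]]
TCP [[318.2 255.7]]
100 223 223 223 223 224 224 223 224 224 224 224 224 224 224 223 224 225 224 224 224 224 224 224 225 224 223 224 226 224 224 224 226 223 224 224 225 224 225 224 223 224 223 223 223 223
108 226 223 223 224 224 224 223 224 225 225 224 224 224 225 225 225 224 224 225 225 225 224 226 220 224 224 224 225 226 224 225 224 224 223 224 224 225 224 224 224 223 226 223 224 223
116 225 223 224 223 224 224 224 225 224 225 225 224 224 224 224 224 225 224 225 224 225 225 225 225 224 224 224 224 224 226 224 224 225 225 226 224 224 223 225 225 224 224 224 224 224
124 224 224 224 224 224 224 225 225 225 225 226 225 226 225 225 227 225 225 225 226 224 226 225 225 225 225 226 225 226 225 226 225 225 225 224 225 225 225 224 224 225 224 224 224 226
132 220 219 217 220 2
[... 3878 characters left out ...]
  15  16  24  16  14  18  15  16  19  12  17  13  28 222 218  39  19  15  14  15  16  14  18  21  21  28  28  18  21  17  21  22  17  27  47  48  46
308  55  15  17  15  16  15  18  19  20  21  21  17  20  15  14  17  15  15  16  13  29  43  33  27  21  15  19  15  19  18  18  17  16  16  32  31  30  20  18  19  17  18  22   8 118
316  14  14  17  13  17  17  20  20  21  24  23  24  14  16  14  15  18  18  16  22  25  50  48  47  17  15  15  17  17  15  15  16  26  33  44  48  29  31  33  21  21  17  20  21  19
324  13  16  16  17  18  18  19  25  26  25  24  17  12  17  21  28  17  16  17  19  49  50  48  49  15  11  19  20  16  24  16  18  17  27  26  24  30  19  31  31  30  19  17  21  16
```

```bash
python3 - <<'E'
from h import *
M=np.array([.5305,-.0225,0]);u=np.array([.991,-.134,0]);w=np.array([.134,.991,0])
g=cv2.imread('pics/w9.png').max(2)
for x in (.03,.06):
  for y,z in [(.03,.02),(-.03,.02),(.024,.056),(.024,.078),(-.024,.078),(-.024,.056),(.034,.078),(-.034,.078)]: print(x,y,z,proj('w9',M+x*u+y*w+[0,0,z]).round(0)[0])
for x in (.42,): pass
for c in (220,240,260,355,362,368,372,378,420,450): print(c,[int(v) for v in g[172:300:3,c]])
t=np.array([.4977,-.0147,.054])
for nm,a,b in [('noseL',.0267,.028),('noseR',.0267,-.028),('tailL',-.063,.028),('tailR',-.063,-.028),('barL',0,.02)]: print(nm,proj('w9',t+a*u+b*w).round(0)[0])
for x in(-.1,-.05): print('guide',x,proj('w9',[M+x*u+y*w+[0,0,z] for y,z in((.034,.03),(.034,.02),(-.034,.03),(-.034,.02))]).round(0).tolist())
E
```

```text
0.03 0.03 0.02 [418. 192.]
0.03 -0.03 0.02 [410. 274.]
0.03 0.024 0.056 [438. 220.]
0.03 0.024 0.078 [457. 237.]
0.03 -0.024 0.078 [444. 325.]
0.03 -0.024 0.056 [429. 298.]
0.03 0.034 0.078 [459. 217.]
0.03 -0.034 0.078 [442. 341.]
0.06 0.03 0.02 [464. 191.]
0.06 -0.03 0.02 [452. 274.]
0.06 0.024 0.056 [495. 220.]
0.06 0.024 0.078 [523. 237.]
0.06 -0.024 0.078 [504. 325.]
0.06 -0.024 0.056 [481. 298.]
0.06 0.034 0.078 [527. 216.]
0.06 -0.034 0.078 [500. 341.]
220 [224, 30, 47, 42, 122, 122, 122, 103, 102, 102, 103, 83, 143, 145, 147, 146, 146, 145, 55, 68, 67, 86, 101, 71, 68, 67, 67, 66, 66, 68, 68, 65, 68, 67, 68, 67, 62, 142, 141, 144, 8, 14, 18]
240 [227, 31, 48, 45, 124, 123, 124, 101, 102, 103, 102, 98, 140, 147, 147, 145, 147, 147, 151, 155, 156, 139, 121, 88, 78, 69, 63, 59, 64, 64, 64, 68, 67, 66, 68, 67, 68, 10, 16, 18, 26, 18, 15]
260 [227, 31, 48, 38, 124, 124, 125, 70, 102, 103, 103, 94, 232, 128, 145, 146, 147, 146, 147, 146, 146, 146, 146, 145, 146, 145, 144, 145, 145, 144, 144, 144, 143, 144, 144, 143, 142, 142, 143, 158, 16, 19, 15]
355 [225, 226, 196, 49, 48, 134, 1
[... 889 characters left out ...]
5, 126, 124, 122, 67, 38, 43, 42, 40, 42, 29, 15, 17, 20]
420 [222, 224, 25, 48, 49, 46, 48, 48, 48, 49, 108, 124, 119, 132, 120, 121, 120, 119, 120, 119, 119, 120, 118, 119, 118, 119, 118, 118, 41, 118, 119, 117, 123, 67, 38, 44, 42, 42, 43, 42, 13, 19, 18]
450 [225, 227, 22, 48, 47, 47, 47, 49, 47, 49, 107, 121, 157, 148, 118, 120, 119, 118, 119, 120, 119, 117, 118, 119, 119, 118, 119, 118, 80, 117, 117, 117, 57, 67, 38, 40, 41, 42, 42, 41, 40, 46, 47]
noseL [368. 206.]
noseR [364. 297.]
tailL [200. 207.]
tailR [212. 297.]
barL [318. 220.]
guide -0.1 [[209.0, 190.0], [215.0, 186.0], [221.0, 287.0], [226.0, 279.0]]
guide -0.05 [[291.0, 190.0], [293.0, 186.0], [295.0, 287.0], [296.0, 279.0]]
```

```bash
python3 - <<'E'
from h import *
g4=cv2.imread('pics/w4.png').max(2)
for c in (215,235,250,380,400,420): print(c,[int(v) for v in g4[160:300:3,c]])
t=np.array([.5281,-.2329,.054]);u=np.array([.991,-.134,0]);w=np.array([.134,.991,0])
for nm,a,b in [('noseL',.0267,.028),('noseR',.0267,-.028),('tailL',-.063,.028)]: print(nm,proj('w4',t+a*u+b*w).round(0)[0])
E
```

```text
215 [228, 229, 227, 226, 228, 35, 54, 51, 134, 134, 77, 76, 75, 101, 100, 99, 128, 163, 161, 161, 160, 160, 164, 74, 76, 76, 75, 75, 75, 73, 74, 74, 74, 74, 72, 70, 68, 62, 105, 126, 151, 154, 156, 157, 167, 13, 17]
235 [234, 234, 233, 234, 233, 148, 54, 56, 75, 134, 138, 100, 98, 100, 98, 99, 134, 162, 160, 159, 160, 160, 166, 72, 76, 76, 76, 77, 76, 75, 74, 75, 74, 74, 74, 75, 73, 74, 74, 73, 76, 43, 20, 20, 31, 22, 20]
250 [229, 229, 229, 229, 229, 237, 49, 56, 44, 139, 136, 107, 111, 97, 74, 114, 139, 163, 161, 159, 159, 160, 160, 161, 160, 159, 159, 159, 158, 158, 158, 158, 157, 157, 159, 158, 158, 158, 156, 157, 159, 0, 21, 15, 20, 18, 22]
380 [229, 228, 229, 229, 228, 232, 29, 53, 53, 53, 55, 54, 55, 53, 117, 132, 177, 151, 133, 132, 133, 132, 132, 131, 131, 129, 131, 132, 130, 131, 130, 131, 45, 129, 130, 129, 64, 74, 45, 49, 45, 48, 47, 43, 17, 23, 19]
400 [230, 230, 230, 231, 232, 234, 27, 54, 53, 54, 54, 54, 55, 52, 116, 129, 154, 176, 133, 131, 132, 132, 131, 131, 131, 130, 130, 130, 130, 130, 130, 133, 45, 129, 130, 130, 129, 131, 46, 53, 49, 20, 21, 21, 49, 17, 20]
420 [232, 232, 232, 231, 229, 231, 27, 53, 54, 54, 55, 54, 52, 55, 113, 133, 157, 137, 133, 131, 133, 131, 131, 62, 70, 62, 46, 40, 42, 43, 44, 45, 43, 43, 47, 55, 45, 43, 44, 44, 48, 46, 53, 56, 20, 25, 21]
noseL [368. 206.]
noseR [364. 297.]
tailL [200. 206.]
```

The module's alignment in y matches bay 1 to within 1 px. It is flat, with the nose about 6 mm short of the mouth, so the latch is pressed. The jam looks like nose-down pitch under load, so I'll go slower with a slight nose-up correction.

move_arm(targets=[{"dx":0,"dy":0,"dz":0,"rx":0,"ry":-0.02,"rz":0},{"dx":0.04,"dy":-0.005,"dz":0,"rx":0,"ry":-0.02,"rz":0},{"dx":0.04,"dy":-0.005,"dz":0,"rx":0,"ry":0,"rz":0},{"dx":0.04,"dy":-0.005,"dz":0,"rx":0,"ry":0,"rz":0},{"dx":0.04,"dy":-0.005,"dz":0,"rx":0,"ry":0,"rz":0},{"dx":0.04,"dy":-0.005,"dz":0,"rx":0,"ry":0,"rz":0},{"dx":0.04,"dy":-0.005,"dz":0,"rx":0,"ry":0,"rz":0},{"dx":0.04,"dy":-0.005,"dz":0,"rx":0,"ry":0,"rz":0},{"dx":0,"dy":0,"dz":0,"rx":0,"ry":0,"rz":0},{"dx":0,"dy":0,"dz":0,"rx":0,"ry":0,"rz":0}])

```text
t: 34.45
tcp_pos: [0.5074, -0.0168, 0.0562]
tool_rot: [0.755, 0.656, 0.007, 0.006]
force: [-3.2, 0.6, 4.2]
finger_gap: 0.082
gripper_force: 80.4
```

That moves freely. Adding press, then continuing.

move_arm(targets=[{"dx":0,"dy":0,"dz":-0.04,"rx":0,"ry":0.015,"rz":0},{"dx":0.08,"dy":-0.011,"dz":-0.02,"rx":0,"ry":0,"rz":0},{"dx":0.12,"dy":-0.016,"dz":0,"rx":0,"ry":0,"rz":0},{"dx":0.12,"dy":-0.016,"dz":0,"rx":0,"ry":0,"rz":0},{"dx":0.12,"dy":-0.016,"dz":0,"rx":0,"ry":0,"rz":0},{"dx":0.12,"dy":-0.016,"dz":0,"rx":0,"ry":0,"rz":0},{"dx":0.12,"dy":-0.016,"dz":0,"rx":0,"ry":0,"rz":0},{"dx":0.12,"dy":-0.016,"dz":0,"rx":0,"ry":0,"rz":0},{"dx":0,"dy":0,"dz":0,"rx":0,"ry":0,"rz":0},{"dx":0,"dy":0,"dz":0,"rx":0,"ry":0,"rz":0}])

```text
t: 35.7
tcp_pos: [0.5246, -0.0191, 0.056]
tool_rot: [0.755, 0.656, 0.002, 0.001]
force: [-11.0, -0.3, 21.8]
finger_gap: 0.081
gripper_force: 82.5
```

move_arm(targets=[{"dx":0.12,"dy":-0.016,"dz":0.02,"rx":0,"ry":-0.01,"rz":0},{"dx":0.16,"dy":-0.022,"dz":0,"rx":0,"ry":0,"rz":0},{"dx":0.16,"dy":-0.022,"dz":0,"rx":0,"ry":0,"rz":0},{"dx":0.16,"dy":-0.022,"dz":0,"rx":0,"ry":0,"rz":0},{"dx":0.16,"dy":-0.022,"dz":0,"rx":0,"ry":0,"rz":0},{"dx":0.16,"dy":-0.022,"dz":0,"rx":0,"ry":0,"rz":0},{"dx":0.16,"dy":-0.022,"dz":0,"rx":0,"ry":0,"rz":0},{"dx":0.16,"dy":-0.022,"dz":0,"rx":0,"ry":0,"rz":0},{"dx":0,"dy":0,"dz":0,"rx":0,"ry":0,"rz":0},{"dx":0,"dy":0,"dz":0,"rx":0,"ry":0,"rz":0}])

```text
t: 36.95
tcp_pos: [0.558, -0.0238, 0.0561]
tool_rot: [0.755, 0.656, 0.006, 0.005]
force: [-6.0, 0.0, 13.7]
finger_gap: 0.08
gripper_force: 81.5
```

move_arm(targets=[{"dx":0.16,"dy":-0.022,"dz":0,"rx":0,"ry":0,"rz":0},{"dx":0.16,"dy":-0.022,"dz":0,"rx":0,"ry":0,"rz":0},{"dx":0.16,"dy":-0.022,"dz":0,"rx":0,"ry":0,"rz":0},{"dx":0.16,"dy":-0.022,"dz":0,"rx":0,"ry":0,"rz":0},{"dx":0.16,"dy":-0.022,"dz":0,"rx":0,"ry":0,"rz":0},{"dx":0.16,"dy":-0.022,"dz":0,"rx":0,"ry":0,"rz":0},{"dx":0.16,"dy":-0.022,"dz":0,"rx":0,"ry":0,"rz":0},{"dx":0.16,"dy":-0.022,"dz":0,"rx":0,"ry":0,"rz":0},{"dx":0.16,"dy":-0.022,"dz":0,"rx":0,"ry":0,"rz":0},{"dx":0,"dy":0,"dz":0,"rx":0,"ry":0,"rz":0}])

```text
t: 38.2
tcp_pos: [0.5954, -0.029, 0.0561]
tool_rot: [0.755, 0.656, 0.007, 0.006]
force: [-4.9, 0.4, 10.2]
finger_gap: 0.086
gripper_force: 81.0
```

move_arm(targets=[{"dx":0.05,"dy":-0.005,"dz":0,"rx":0,"ry":0,"rz":0},{"dx":0.05,"dy":-0.005,"dz":0,"rx":0,"ry":0,"rz":0},{"dx":0.05,"dy":-0.005,"dz":0,"rx":0,"ry":0,"rz":0},{"dx":0.05,"dy":-0.005,"dz":0,"rx":0,"ry":0,"rz":0},{"dx":0,"dy":0,"dz":0,"rx":0,"ry":0,"rz":0},{"dx":0,"dy":0,"dz":0,"rx":0,"ry":0,"rz":0},{"dx":0,"dy":0,"dz":0,"rx":0,"ry":0,"rz":0},{"dx":0,"dy":0,"dz":0,"rx":0,"ry":0,"rz":0},{"dx":0,"dy":0,"dz":0,"rx":0,"ry":0,"rz":0},{"dx":0,"dy":0,"dz":0,"rx":0,"ry":0,"rz":0}])

```text
t: 39.45
tcp_pos: [0.5973, -0.0291, 0.0561]
tool_rot: [0.755, 0.656, 0.004, 0.003]
force: [-9.1, -0.1, 15.2]
finger_gap: 0.081
gripper_force: 81.6
```

move_arm(targets=[{"dx":0.06,"dy":0,"dz":0,"rx":0,"ry":0,"rz":0},{"dx":0.06,"dy":0,"dz":0,"rx":0,"ry":0,"rz":0},{"dx":0,"dy":0,"dz":0,"rx":0,"ry":0,"rz":0},{"dx":0,"dy":0,"dz":0,"rx":0,"ry":0,"rz":0},{"dx":0,"dy":0,"dz":0,"rx":0,"ry":0,"rz":0},{"dx":0,"dy":0,"dz":0,"rx":0,"ry":0,"rz":0},{"dx":0,"dy":0,"dz":0,"rx":0,"ry":0,"rz":0},{"dx":0,"dy":0,"dz":0,"rx":0,"ry":0,"rz":0},{"dx":0,"dy":0,"dz":0,"rx":0,"ry":0,"rz":0},{"dx":0,"dy":0,"dz":0,"rx":0,"ry":0,"rz":0}])

```text
t: 40.7
tcp_pos: [0.5973, -0.0291, 0.056]
tool_rot: [0.754, 0.656, 0.002, 0.001]
force: [-15.5, -1.7, 19.5]
finger_gap: 0.083
gripper_force: 82.2
```

move_arm(targets=[{"dx":-0.1,"dy":0,"dz":0,"rx":0,"ry":0,"rz":0},{"dx":-0.08,"dy":0,"dz":0.03,"rx":0,"ry":0.01,"rz":0},{"dx":0,"dy":0,"dz":0,"rx":0,"ry":0,"rz":0},{"dx":0,"dy":0,"dz":0,"rx":0,"ry":0,"rz":0},{"dx":0,"dy":0,"dz":0,"rx":0,"ry":0,"rz":0},{"dx":0,"dy":0,"dz":0,"rx":0,"ry":0,"rz":0},{"dx":0,"dy":0,"dz":0,"rx":0,"ry":0,"rz":0},{"dx":0,"dy":0,"dz":0,"rx":0,"ry":0,"rz":0},{"dx":0,"dy":0,"dz":0,"rx":0,"ry":0,"rz":0},{"dx":0,"dy":0,"dz":0,"rx":0,"ry":0,"rz":0}])

```text
t: 41.95
tcp_pos: [0.5972, -0.0291, 0.0561]
tool_rot: [0.755, 0.656, 0.003, 0.003]
force: [-6.7, -0.9, 8.7]
finger_gap: 0.083
gripper_force: 80.8
```

Firm on the stop. Release and lift, then verify from a view clear of the rack.

move_arm(targets=[{"dx":-0.06,"dy":0,"dz":0,"rx":0,"ry":0,"rz":0},{"dx":0,"dy":0,"dz":0,"rx":0,"ry":0,"rz":0},{"dx":0,"dy":0,"dz":0,"rx":0,"ry":0,"rz":0},{"dx":0,"dy":0,"dz":0,"rx":0,"ry":0,"rz":0},{"dx":0,"dy":0,"dz":0.3,"rx":0,"ry":0,"rz":0},{"dx":0,"dy":0,"dz":0.6,"rx":0,"ry":0,"rz":0},{"dx":0,"dy":0,"dz":1,"rx":0,"ry":0,"rz":0},{"dx":0,"dy":0,"dz":1,"rx":0,"ry":0,"rz":0},{"dx":0,"dy":0,"dz":1,"rx":0,"ry":0,"rz":0},{"dx":0,"dy":0,"dz":1,"rx":0,"ry":0,"rz":0}], claw=25)

```text
t: 43.2
tcp_pos: [0.5974, -0.0292, 0.1807]
tool_rot: [0.755, 0.656, 0.005, 0.005]
force: [1.8, 0.6, 0.1]
finger_gap: 0.253
gripper_force: 0.0
```

move_arm(targets=[{"dx":-0.6,"dy":-0.8,"dz":1,"rx":0,"ry":0,"rz":0},{"dx":-0.6,"dy":-0.8,"dz":1,"rx":0,"ry":0,"rz":0},{"dx":-0.6,"dy":-0.8,"dz":1,"rx":0,"ry":0,"rz":0},{"dx":-0.6,"dy":-1,"dz":0.5,"rx":0,"ry":0,"rz":0},{"dx":-0.6,"dy":-1,"dz":0.5,"rx":0,"ry":0,"rz":0},{"dx":-0.4,"dy":-1,"dz":0,"rx":0,"ry":0,"rz":0},{"dx":0,"dy":-0.5,"dz":0,"rx":0,"ry":0,"rz":0},{"dx":0,"dy":0,"dz":0,"rx":0,"ry":0,"rz":0},{"dx":0,"dy":0,"dz":0,"rx":0,"ry":0,"rz":0},{"dx":0,"dy":0,"dz":0,"rx":0,"ry":0,"rz":0}])

```text
t: 44.45
tcp_pos: [0.5125, -0.1758, 0.2784]
tool_rot: [0.755, 0.656, 0.005, 0.004]
force: [-1.5, -0.1, 0.1]
finger_gap: 0.246
gripper_force: 0.0
```

```bash
python3 - <<'E'
from h import *
im=snap('wrist','w10'); s=sensors.sense(); print(s['t'],s['tcp_pos'],s['force'].round(1))
u=np.array([.991,-.134,0]); g=im.max(2)
print('latch px', [ (b,proj('w10',p).round(0)[0].tolist()) for b,p in {1:[.5017,-.2294,.029],0:[.5166,-.1273,.029],2:[.5305,-.0225,.029]}.items()])
for a,c in comps('w10',lambda i:i.max(2)<22,200,0,520,230,100,900):
    r=cv2.boundingRect(c); print(' blk',a,r)
    v=r[1]+r[3]//2; print('  ',[int(k) for k in g[v,r[0]-6:r[0]+110:2]])
    # white on module top: first and last bright columns over the middle rows
    z=g[v-4:v+5,r[0]:r[0]+110]; cols=np.where((z>185).mean(0)>.7)[0]+r[0]; print('   bright',cols.min(),cols.max())
    P=onz('w10',[(cols.min(),v),(cols.max()+1,v)],.054); I=onz('w10',(r[0]+r[2],v),.029); print('   span',((P-I)@u).round(4))
E
```

```text
44.5 [ 0.51244395 -0.1758542   0.27838747] [-0.  -0.3 -0.4]
latch px [(1, [315.0, 208.0]), (0, [315.0, 135.0]), (2, [314.0, 46.0])]
 blk 200.5 (303, 197, 12, 23)
   [108, 109, 108, 10, 20, 16, 21, 11, 14, 39, 72, 135, 149, 106, 141, 161, 136, 102, 180, 213, 211, 212, 211, 211, 210, 211, 210, 210, 210, 211, 210, 215, 116, 122, 215, 210, 209, 212, 210, 212, 198, 61, 196, 215, 163, 107, 98, 225, 98, 109, 65, 57, 193, 205, 210, 211, 208, 209]
   bright 320 412
   span [0.0069 0.1327]
 blk 220.5 (301, 123, 14, 23)
   [118, 117, 118, 35, 19, 16, 14, 20, 18, 27, 53, 113, 218, 113, 115, 170, 166, 114, 113, 208, 218, 218, 217, 217, 217, 217, 218, 216, 218, 217, 217, 217, 217, 223, 120, 124, 223, 217, 218, 186, 218, 217, 224, 102, 127, 222, 224, 89, 118, 113, 123, 222, 104, 110, 65, 59, 147, 219]
   bright 318 410
   span [0.0039 0.1204]
 blk 298.0 (299, 33, 13, 28)
   [118, 119, 125, 36, 18, 19, 21, 18, 20, 19, 41, 62, 56, 205, 153, 120, 138, 207, 207, 111, 116, 183, 214, 213, 212, 212, 213, 213, 212, 212, 213, 214, 212, 212, 213, 212, 216, 119, 97, 209, 213, 213, 215, 170, 213, 212, 221, 112, 65, 165, 213, 208, 104, 115, 114, 228, 99, 119]
   bright 319 404
   span [0.0083 0.1075]
```

All three latches show the same black patch as when up (bay 2: 298 px now against 301 while empty), with each tail just behind. Handing in.

```bash
python3 -c "
from station import order
print(order.sign_off())"
```

```text
the job is handed in; nothing more can be done
None
```

Both modules are in their free bays, nose first and pushed to the end stop. The last camera check showed both latches up behind them, and I handed the job in at about 44.5 s; the sign-off gave no verdict.

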